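# Hang the headphones on the rack bar

## Task

Hang the headphones lying on the dust sheet over the rack's horizontal bar, so that the headband rests across the bar, one earcup hangs on each side, and they hang upright on their own. The bar's height differs every time, so feel for it: lay the headband on the bar while you still hold it, gently and without bearing down, and only then let go. Leave the two spray cans and the pan where they are.

Things in the scene. Friction and masses are not known exactly. Their poses are not given: they have to be found in the camera images.
- phones_crown (a point): Centre of the crown: the straight middle of the headband of black rigid headphones (U shape, 180-260 g) lying on their side. Crown 10 mm thick (x), 126 mm long (y), 25 mm wide (z); 13 mm free below it as it lies. x: from earcups to crown (up when hung), y: along crown, z: up as it lies. Gripped 46 mm left or right of this point, the fingers clear the bar; at the middle they are in its way.
- phones_cups (a point): Point midway between the two earcups, 125 mm from the crown; same axes. Cups centred at y = +-75 mm, each 70 (x) by 33 (y, from 59 to 92 mm) by 52 mm (z); gap between them 118 mm. Arms along x (inner faces y = +-82 mm) and 45 degree corners join them to the crown. The centre of mass is about 20 mm from here towards the crown. Let go at a tilt, they swing, and may turn on the bar.
- rack: Fixed steel rack. Origin on the table below the bar; z up, x along the bar from its free end to the post. Square-cornered bar 40 mm wide, 20 mm high, flat on top, from x = -76 to +87 mm; its free end is a lip (x -88 to -76) 10 mm above the bar. The bar's top is 205 to 270 mm above the table, differs each time and is not reported: find it by touch or eye. It is stiff. Foot 260 x 140 x 12 mm.
- rack_post (a point): Top of the rack's square post, 20 mm wide, 318 mm high, 105 mm from the rack's origin along the rack's x. A clamp block 44 mm wide, 44 mm high slides on it and carries the bar level with its middle.
- can_far: Bystander: upright spray can, 66 mm across, 187 mm high, beyond the work. Origin at the centre of its underside. Do not disturb.
- can_left: Bystander: upright spray can, 66 mm across, 187 mm high, far to the left. Origin at the centre of its underside. Do not disturb.
- pan: Bystander: open steel pan, 150 mm across, 30 mm high, far to the right. Origin at the centre of its underside. Do not disturb.

How it is judged:
On the way:
1. the headband lies on the bar while the gripper still holds it (contact force between phones and rack above 0.5 N and contact force between the fingers and phones above 1 N and height (world z) of phones_crown above 0.19 m and x of phones_crown in the frame of rack between -0.07 and 0.085 m and y of phones_crown in the frame of rack between -0.05 and 0.05 m), for 0.2 s.
At the end, for the whole second after the job is handed in: Headphones at rest (under 30 mm/s) on the rack's bar: crown over 190 mm high, its centre within 50 mm of the bar's axis and -70 to +85 mm along it, upright within 0.4 rad, headband across the bar within 0.45 rad (contact force between phones and rack above 0.5 N and height (world z) of phones_crown above 0.19 m and x of phones_crown in the frame of rack between -0.07 and 0.085 m and y of phones_crown in the frame of rack between -0.05 and 0.05 m and angle between phones_crown's own x axis and vertical below 0.4 rad and angle between the z axis of phones_crown and the x axis of rack, either way round below 0.45 rad and linear speed of phones below 0.03 m/s); the robot touches nothing.
It fails at once if the headphones are pressed or dropped on the rack with more than 35 N (contact force between phones and rack above 35 N).
It fails at once if the far spray can is pushed more than 20 mm (distance of can_far from where it was at the start of the episode above 0.02 m).
It fails at once if the left spray can is pushed more than 20 mm (distance of can_left from where it was at the start of the episode above 0.02 m).
It fails at once if the pan is pushed more than 20 mm (distance of pan from where it was at the start of the episode above 0.02 m).
It also fails if it takes over 72 s, if anything falls off the work surface, if the arm or the gripper's body presses on something with over 40 N, if the wrist force passes 120 N, or if a joint passes its speed limit or range.

## Robot

A 6-joint arm with a two-finger parallel gripper is mounted at the origin on the work surface. World frame = base frame: x ahead of the robot, y to its left, z up, the work surface at z = 0. Lengths are in m, angles in rad, forces in N, time in s.
With the tool pointing down it reaches from about 0.35 to 0.85 m from the base axis. Payload 8.1 kg.
Tool frame: the origin (TCP) lies at the very end of the fingers, on their centre line; the grasp point (between the pads) lies 19 mm behind it; x points along the fingers, y is the direction in which the jaws open and shut, and the axes are right-handed (so a half turn about x gives the same grasp; the last joint's range is limited). The gripper opens to 93 mm and grips with 3 to 60 N. Pads are 15 mm wide; open, the fingers measure 128 mm over their backs; the gripper's body (75 mm by 188 mm) begins 65 mm behind the grasp point.
Start: joints at [1.165, 0.13, 1.488, -0, 1.523, -0.085], TCP at [0.189, 0.569, 0.219] pointing down, gripper open.
Joint ranges: [-2.96, 2.96], [-0.89, 2.26], [0.02, 2.5], [-1.34, 4.48], [0, 2.73], [-2.66, 2.66]. Speed limits (rad/s): [2.39, 2.39, 2.79, 3.14, 3.14, 3.14].

## Interface

Orientations are given as [roll, pitch, yaw] about the fixed x, y, z axes, in that order (R = Rz(yaw) Ry(pitch) Rx(roll)).
In Python, from workcell import r gives the robot as it stands.
- The arm moves only by the shell command python3 -m handwheel 'ROWS' [FORCE]. ROWS is JSON, a list of rows, each a list of 7 numbers: the shift along the tool's x, y, z in cm, then the turn, a rotation vector about the tool's x, y, z in degrees, then the finger opening in cm, from 0 to 9.3. In form: [[dx, dy, dz, wx, wy, wz, grip], ...]. A call has 1 to 20 rows; each row shifts and turns the commanded pose from where the row before left it, along the tool's axes as they then stand; what a row does not reach is not made up. A row lasts 1/12 s, in which the tool goes at most 41.7 mm and 7.16 degrees, less where a joint would pass 70% of its speed; a pose out of reach is approached as far as the arm can. A call is refused whole if a number of a shift passes 4.17 or a number of a turn 7.16, either way. A call with a gripper value outside its range is refused whole. The fingers move at their own pace and stop on an object; FORCE is the grip in N (left out, the last holds). Time passes only in rows, so rows that do not move let the fingers close. It gives the time, the measured TCP pose, the force and the opening at its end, in the units of the state.
- r.observe(): the state, without advancing time (a new reading comes with each control period).
- r.camera(name): name is "scene" or "top"; returns a dict with "image" (480x640x3 uint8, blue, green, red), "fx", "fy", "cx", "cy" (pixels), "world_from_camera" (4x4, takes a point from camera to world coordinates). Camera axes: x right, y down, z forward; pixel columns grow to the right and rows downward; lengths in m; the calibration is good to about 2 mm. A picture is of the moment at which its call begins. There is no depth.
- r.finish_job(): hands the job in, once; it reports no verdict.
The state is a dict: "time_s": time; "qpos": joint angles; "qd": joint speeds; "joint_torque": joint torques, N m; "tcp_pos": TCP position; "tcp_rot": TCP orientation; "force": force on the tool from outside, world axes, zero at the start; "ft_torque": the same for the moment, N m; "finger_gap": finger opening in m.
Only numpy, scipy, OpenCV 4.12 (cv2) and the standard library are available. Lean on these libraries where they do the work, as an engineer would, in place of code of your own. Each camera call takes 0.05 s, during which the arm holds its last target.

## Working session

There is one attempt and no reset: what is moved stays moved. The work goes in short steps, Python scripts to look and compute and a shell command to move; the robot and the scene stay as the last step left them, time stands still between calls to the robot, and variables do not carry over. Pictures are saved under pics/ and viewed, and the job is handed in when it is done.

```bash
ls; mkdir -p pics
python3 - <<'E'
from workcell import r
import cv2,numpy as np
for n in ["scene","top"]:
    c=r.camera(n); cv2.imwrite(f"pics/{n}0.png",c["image"]); print(n,c["fx"],c["fy"],c["cx"],c["cy"]); print(np.round(c["world_from_camera"],4).tolist())
o=r.observe()
for k,v in o.items(): print(k,np.round(v,3))
E
```

```text
pics
scene 494.28722351218306 494.28722351218306 314.517855997735 251.5722135983778
[[0.186, 0.6076, -0.7722, 1.6454], [0.9824, -0.1267, 0.1369, -0.21], [-0.0146, -0.7841, -0.6205, 1.0428], [0.0, 0.0, 0.0, 1.0]]
top 525.2418789174144 525.2418789174144 321.037714739305 246.20113127991524
[[-0.0737, -0.9753, 0.2082, 0.2463], [-0.9973, 0.0719, -0.0164, 0.0072], [0.001, -0.2088, -0.9779, 1.8616], [0.0, 0.0, 0.0, 1.0]]
time_s 0.1
qpos [ 1.165  0.131  1.489 -0.     1.523 -0.085]
qd [-0.001 -0.002 -0.003 -0.002 -0.002  0.001]
joint_torque [ 1.0000e-03 -5.6134e+01 -4.9310e+01  7.7000e-02  2.9000e-02 -0.0000e+00]
tcp_pos [0.189 0.569 0.218]
tcp_rot [-1.647  1.569 -1.967]
force [-0.112  0.656  0.252]
ft_torque [-0.027  0.005  0.011]
finger_gap 0.092
```

View pics/scene0.png

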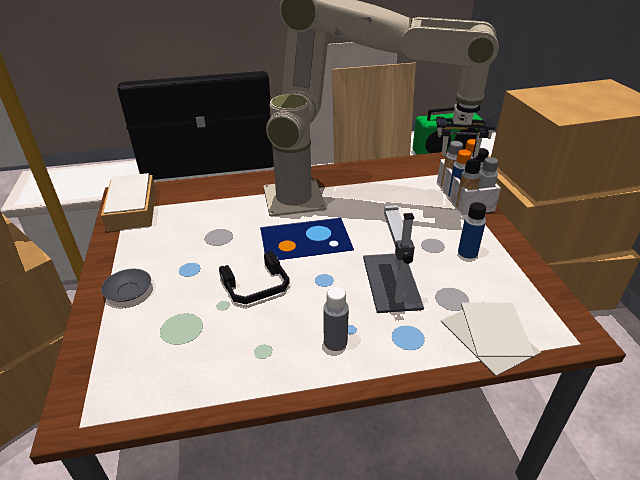

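View pics/top0.png

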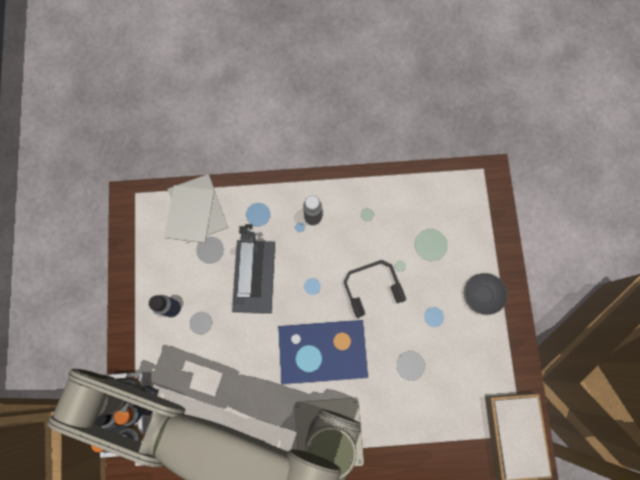

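The top view shows the headphones with the crown near (371,270) and the cups near (358,308) and (398,294). The rack's bar runs from (243,297) up to the post near (248,232), with its free end towards the robot. I'll zoom in for precise pixels.

Run:
```python
import cv2,numpy as np
t=cv2.imread("pics/top0.png"); s=cv2.imread("pics/scene0.png")
def crop(im,x,y,w,h,k,n):
    c=cv2.resize(im[y:y+h,x:x+w],None,fx=k,fy=k,interpolation=cv2.INTER_CUBIC)
    for i in range(0,w,10):
        cv2.line(c,(i*k,0),(i*k,6 if (x+i)%50 else 14),(0,0,255),1)
        if (x+i)%20==0: cv2.putText(c,str(x+i),(i*k,24),0,.4,(0,0,255),1)
    for j in range(0,h,10):
        cv2.line(c,(0,j*k),(6,j*k),(0,0,255),1)
        if (y+j)%20==0: cv2.putText(c,str(y+j),(8,j*k+4),0,.4,(0,0,255),1)
    cv2.imwrite(n,c)
crop(t,220,215,80,110,5,"pics/t_rack.png")
crop(t,330,250,90,80,6,"pics/t_ph.png")
crop(s,350,200,90,120,5,"pics/s_rack.png")
crop(s,210,245,90,70,6,"pics/s_ph.png")
```

```text
(no output)
```

View pics/t_rack.png

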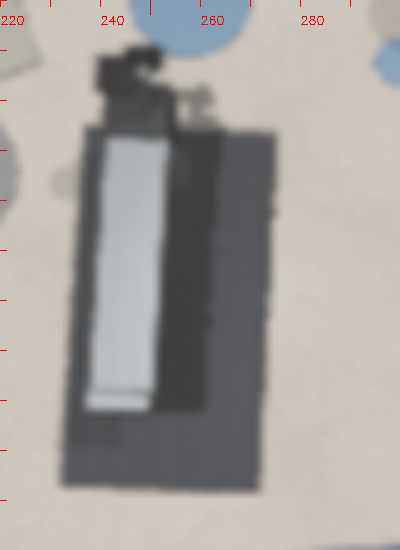

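View pics/t_ph.png

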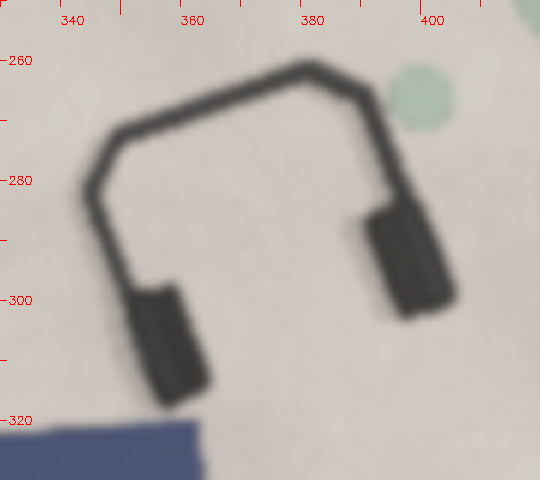

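View pics/s_rack.png

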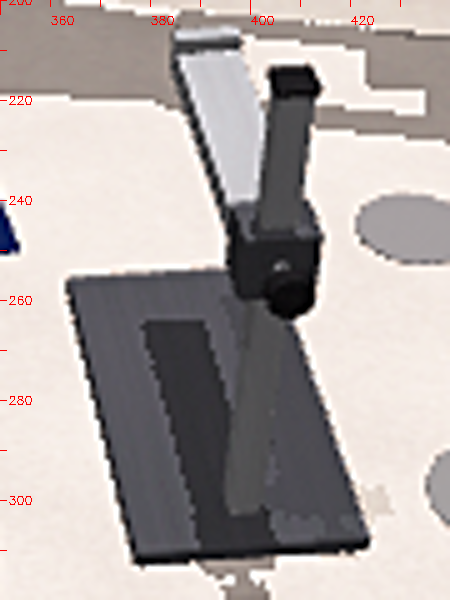

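View pics/s_ph.png

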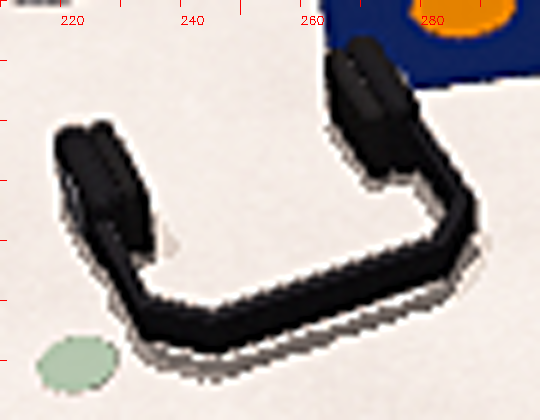

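```bash
cat > h.py <<'E'
import numpy as np
from scipy.optimize import least_squares
CAM={"scene":(494.287,314.518,251.572,np.array([[0.186,0.6076,-0.7722,1.6454],[0.9824,-0.1267,0.1369,-0.21],[-0.0146,-0.7841,-0.6205,1.0428],[0,0,0,1]])),
"top":(525.242,321.038,246.201,np.array([[-0.0737,-0.9753,0.2082,0.2463],[-0.9973,0.0719,-0.0164,0.0072],[0.001,-0.2088,-0.9779,1.8616],[0,0,0,1]]))}
def proj(n,P):
    f,cx,cy,T=CAM[n]; q=T[:3,:3].T@(np.asarray(P)-T[:3,3]); return np.array([cx+f*q[0]/q[2],cy+f*q[1]/q[2]])
def ray(n,uv,z):
    f,cx,cy,T=CAM[n]; d=T[:3,:3]@np.array([(uv[0]-cx)/f,(uv[1]-cy)/f,1]); o=T[:3,3]; return o+d*(z-o[2])/d[2]
def R2(x,y,a,p): c,s=np.cos(a),np.sin(a); return np.array([x+c*p[0]-s*p[1],y+s*p[0]+c*p[1],p[2]])
E
python3 - <<'E'
from h import *
t=lambda u,v:(220+u/5,215+v/5); s=lambda u,v:(350+u/5,200+v/5)
def res(p,full=False):
    x,y,a,h,fo=p
    L=[("top",t(60,487),(fo-.13,.07,.012)),("top",t(260,490),(fo-.13,-.07,.012)),("top",t(85,127),(fo+.13,.07,.012)),("top",t(277,132),(fo+.13,-.07,.012)),
    ("top",t(105,137),(.083,.02,h)),("top",t(168,137),(.083,-.02,h)),("top",t(85,404),(-.088,.02,h+.01)),("top",t(150,404),(-.088,-.02,h+.01)),
    ("scene",s(68,283),(fo-.13,-.07,.012)),("scene",s(368,543),(fo+.13,.07,.012)),("scene",s(137,553),(fo+.13,-.07,.012)),
    ("scene",s(176,28),(-.088,-.02,h+.01)),("scene",s(239,34),(-.088,.02,h+.01)),
    ("scene",s(296,78),(.105,0,.318)),]
    o=np.array([proj(n,R2(x,y,a,P))-uv for n,uv,P in L])
    return o if full else o.ravel()
f=least_squares(res,[.6,.2,0,.24,0],loss="soft_l1")
print(f.x); print(np.round(res(f.x,True),1))
# phones
t=lambda u,v:(330+u/6,250+v/6); s=lambda u,v:(210+u/6,245+v/6)
def rp(p,full=False):
    x,y,a=p  # frame at crown; cups at x=-.125
    L=[("top",t(118,130),(.005,.063,.038)),("top",t(310,62),(.005,-.063,.038)),
       ("top",t(178,285),(-.09,.059,.052)),("top",t(210,382),(-.16,.059,.052)),("top",t(365,212),(-.09,-.059,.052)),("top",t(403,318),(-.16,-.059,.052)),("top",t(457,297),(-.16,-.092,.052)),("top",t(166,407),(-.16,.092,.052)),
       ("scene",s(213,352),(.005,-.063,.013)),("scene",s(450,278),(.005,.063,.013))]
    o=np.array([proj(n,R2(x,y,a,P))-uv for n,uv,P in L]); return o if full else o.ravel()
g=least_squares(rp,[.56,-.1,0.3],loss="soft_l1"); print(g.x,np.degrees(g.x[2])); print(np.round(rp(g.x,True),1))
for n,uv,z in [("top",(313,203),.187),("top",(157,300),.187),("top",(486,293),.03)]: print(ray(n,uv,z))
E
```

```text
[ 0.54370092  0.22546863 -0.10409013  0.21307186  0.00668094]
[[-0.8 -0.5]
 [-1.   0.1]
 [-1.1 -0.8]
 [-0.7 -0.7]
 [-0.5  0.1]
 [-0.6  0.5]
 [-0.4 -0.6]
 [-0.6 -0.2]
 [-1.5 -1.4]
 [-0.1 -1.1]
 [-1.2  0.2]
 [-1.7  1.1]
 [-1.1 -0.8]
 [-1.   0.6]]
[ 0.54887163 -0.17211547  0.27269257] 15.624133097580122
[[-1.9 -0.1]
 [-0.5 -0.7]
 [-1.  -1.4]
 [ 0.8  1.6]
 [-0.4 -0.8]
 [ 0.7  0.6]
 [ 0.6  0.8]
 [-0.8  0.7]
 [-0.4  0.9]
 [-1.  -0.1]]
[ 0.75098695 -0.00509123  0.187     ]
[0.4662968  0.51385348 0.187     ]
[ 0.42676651 -0.58706346  0.03      ]
```

```bash
cat >> h.py <<'E'
from scipy.spatial.transform import Rotation as Ro
def state():
    from workcell import r
    o=r.observe(); R=Ro.from_euler("xyz",o["tcp_rot"]).as_matrix()
    import json; open("log.txt","a").write(json.dumps({k:np.asarray(o[k]).tolist() for k in("time_s","qpos","tcp_pos","tcp_rot","force","finger_gap")})+"\n")
    print("t",round(float(o["time_s"]),2),"q",np.round(o["qpos"],3),"p",np.round(o["tcp_pos"],4),"F",np.round(o["force"],1),"gap",round(float(o["finger_gap"]),4)); print(np.round(R,3))
    return o,R
def goto(p,Rt=None):
    o,R=state()
    print("shift cm (tool axes)",np.round(100*R.T@(np.asarray(p)-o["tcp_pos"]),2))
    if Rt is not None: print("turn deg (tool axes)",np.round(np.degrees(Ro.from_matrix(R.T@Rt).as_rotvec()),2))
E
python3 - <<'E'
from h import *
a=0.2727
px=np.array([np.cos(a),np.sin(a),0]); py=np.array([-np.sin(a),np.cos(a),0])
P=np.array([.5489,-.1721,0])+.046*py
for s in(1,-1):
    X=np.array([0,0,-1.]);Y=s*px;Z=np.cross(X,Y)
    goto(P+[0,0,.12],np.c_[X,Y,Z])
E
```

```text
t 0.1 q [ 1.165  0.131  1.489 -0.     1.523 -0.085] p [0.189  0.5689 0.2177] F [-0.1  0.7  0.3] gap 0.0925
[[-0.001  0.315  0.949]
 [-0.002  0.949 -0.315]
 [-1.    -0.002 -0.   ]]
shift cm (tool axes) [  9.85 -55.14  54.95]
turn deg (tool axes) [5.6e+01 4.0e-02 9.0e-02]
t 0.1 q [ 1.165  0.131  1.489 -0.     1.523 -0.085] p [0.189  0.5689 0.2177] F [-0.1  0.7  0.3] gap 0.0925
[[-0.001  0.315  0.949]
 [-0.002  0.949 -0.315]
 [-1.    -0.002 -0.   ]]
shift cm (tool axes) [  9.85 -55.14  54.95]
turn deg (tool axes) [-1.24e+02 -1.10e-01  5.00e-02]
```

```bash
python3 -m handwheel '[[-1,0,0,7,0,0,9.3],[-1,0,0,7,0,0,9.3],[-1,0,0,7,0,0,9.3],[-1,0,0,7,0,0,9.3],[-1,0,0,7,0,0,9.3],[-1,0,0,7,0,0,9.3],[-1,0,0,7,0,0,9.3],[-1,0,0,7,0,0,9.3],[0,0,0,0,0,0,9.3]]'
python3 - <<'E'
from h import *
P=np.array([.5489,-.1721,0])+.046*np.array([-np.sin(.2727),np.cos(.2727),0])
goto(P+[0,0,.12])
E
```

```text
time_s: 0.85
tcp_pos: [0.1894, 0.57, 0.3007]
tcp_rot: [2.469, 1.568, 1.165]
force: [-0.3, 0.0, 0.9]
finger_gap: 0.093
t 0.85 q [1.165 0.111 1.362 0.    1.667 0.898] p [0.1894 0.57   0.3007] F [-0.3  0.   0.9] gap 0.093
[[ 0.001  0.965  0.263]
 [ 0.002  0.263 -0.965]
 [-1.     0.002 -0.002]]
shift cm (tool axes) [17.93 15.07 76.5 ]
```

```bash
python3 -m handwheel '[[0,0.75,3.8,0,0,0,9.3],[0,0.75,3.8,0,0,0,9.3],[0,0.75,3.8,0,0,0,9.3],[0,0.75,3.8,0,0,0,9.3],[0,0.75,3.8,0,0,0,9.3],[0,0.75,3.8,0,0,0,9.3],[0,0.75,3.8,0,0,0,9.3],[0,0.75,3.8,0,0,0,9.3],[0,0.75,3.8,0,0,0,9.3],[0,0.75,3.8,0,0,0,9.3],[0,0.75,3.8,0,0,0,9.3],[0,0.75,3.8,0,0,0,9.3],[0,0.75,3.8,0,0,0,9.3],[0,0.75,3.8,0,0,0,9.3],[0,0.75,3.8,0,0,0,9.3],[0,0.75,3.8,0,0,0,9.3],[0,0.75,3.8,0,0,0,9.3],[0,0.75,3.8,0,0,0,9.3],[0,0.75,3.8,0,0,0,9.3],[0,0.75,3.8,0,0,0,9.3]]'
python3 - <<'E'
from h import *
P=np.array([.5489,-.1721,0])+.046*np.array([-np.sin(.2727),np.cos(.2727),0])
px=np.array([np.cos(.2727),np.sin(.2727),0])
X=np.array([0,0,-1.])
goto(P+[0,0,.12],np.c_[X,px,np.cross(X,px)])
E
```

```text
time_s: 2.52
tcp_pos: [0.5385, -0.124, 0.2975]
tcp_rot: [-2.268, 1.57, 2.721]
force: [-0.3, 1.2, 1.0]
finger_gap: 0.0929
t 2.52 q [-0.319 -0.017  1.498  0.     1.661 -0.597] p [ 0.5385 -0.124   0.2975] F [-0.3  1.2  1. ] gap 0.0929
[[-0.001  0.962  0.274]
 [ 0.     0.274 -0.962]
 [-1.    -0.001 -0.001]]
shift cm (tool axes) [17.75 -0.28  0.32]
turn deg (tool axes) [ 0.26 -0.04  0.05]
```

Run:
```python
from h import *
import json
D=[json.loads(l) for l in open("log.txt")]
def res(p):
    a,L1,L2,dz,b=p; o=[]
    for d in D:
        q=d["qpos"];P=d["tcp_pos"];c,s=np.cos(q[0]),np.sin(q[0])
        r=c*P[0]+s*P[1]; l=-s*P[0]+c*P[1]
        A=q[1];B=q[1]+q[2]
        o+=[a+L1*np.sin(A)+L2*np.sin(B)-r, dz+L1*np.cos(A)+L2*np.cos(B)-P[2], b-l]
    return o
for a0 in(None,0,.05):
    if a0 is None: f=least_squares(res,[0,.45,.45,.1,.05]);print(f.x,f.cost)
    else:
        f=least_squares(lambda p:res([a0,*p]),[.45,.45,.1,.05]);print(a0,f.x,f.cost)
```

```text
[ 0.003299    0.32325244  0.55537601 -0.07524728  0.05120702] 3.273500065869535e-05
0 [ 0.32344091  0.5586506  -0.07550704  0.05120702] 3.284650800616341e-05
0.05 [ 0.32058448  0.50902069 -0.07157003  0.05120702] 5.508041299008785e-05
```

Run:
```python
from workcell import r
import cv2
c=r.camera("top"); cv2.imwrite("pics/top1.png",c["image"])
c=r.camera("scene"); cv2.imwrite("pics/scene1.png",c["image"])
```

```text
(no output)
```

View pics/scene1.png

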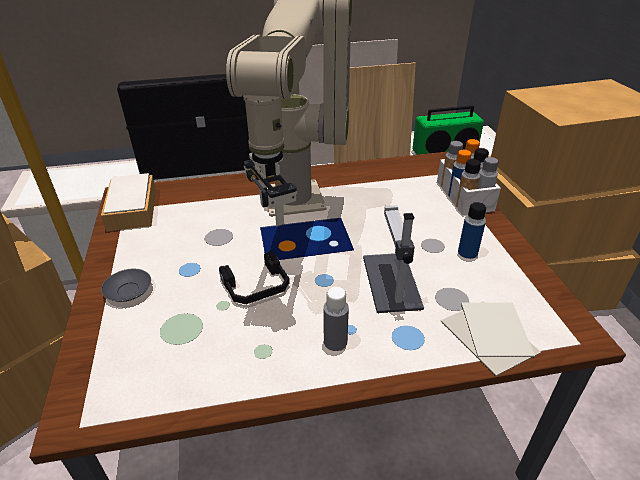

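The arm hovers above the phones, which still lie untouched at about (255,285) in the scene view. I'll descend.

```bash
python3 -m handwheel '[[3.5,-0.04,0.04,0,0,0,9.3],[3.5,-0.04,0.04,0,0,0,9.3],[3.5,-0.04,0.04,0,0,0,9.3],[3.5,-0.04,0.04,0,0,0,9.3],[3.5,-0.04,0.04,0,0,0,9.3],[3.5,-0.04,0.04,0,0,0,9.3],[3.5,-0.04,0.04,0,0,0,9.3],[2.5,0,0,0,0,0,9.3],[0,0,0,0,0,0,9.3]]'
python3 - <<'E'
from h import *
from workcell import r
import cv2
P=np.array([.5489,-.1721,0])+.046*np.array([-np.sin(.2727),np.cos(.2727),0])
goto(P+[0,0,.008])
for n in("top","scene"):
    c=r.camera(n); cv2.imwrite(f"pics/{n}2.png",c["image"])
    x,y=(300,200) if n=="top" else (190,200)
    cv2.imwrite(f"pics/{n}2c.png",cv2.resize(c["image"][y:y+130,x:x+130],None,fx=4,fy=4,interpolation=cv2.INTER_CUBIC))
E
```

```text
time_s: 3.37
tcp_pos: [0.5306, -0.1233, 0.0216]
tcp_rot: [-2.183, 1.559, 2.806]
force: [-0.7, 0.2, -1.2]
finger_gap: 0.093
t 3.37 q [-0.322  0.181  1.81   0.     1.162 -0.599] p [ 0.5306 -0.1233  0.0216] F [-0.7  0.2 -1.2] gap 0.093
[[-0.011  0.962  0.273]
 [ 0.004  0.273 -0.962]
 [-1.    -0.009 -0.007]]
shift cm (tool axes) [1.35 0.45 0.61]
```

View pics/scene2c.png

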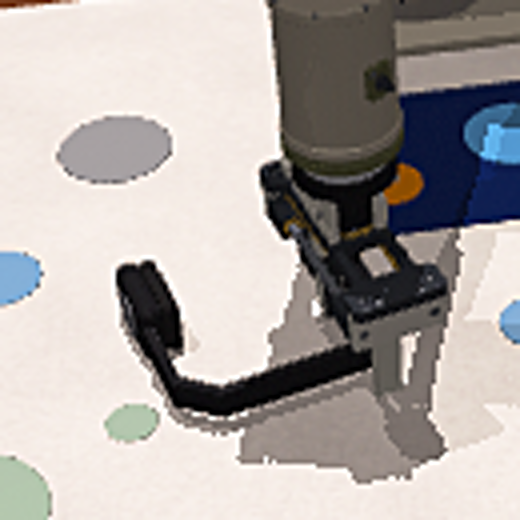

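View pics/top2c.png

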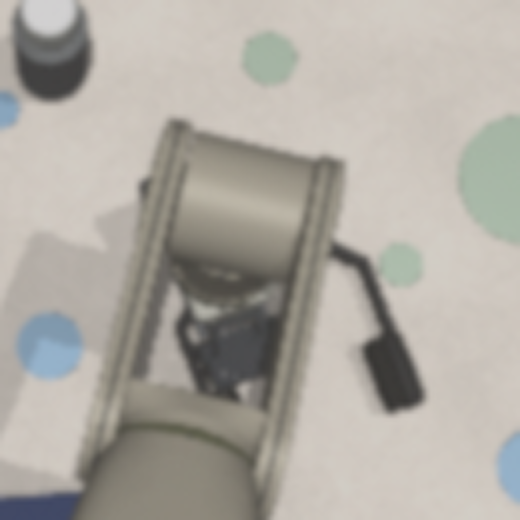

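```bash
python3 -m handwheel '[[0.7,0.22,0.3,0,0,0,9.3],[0.65,0.23,0.3,0,0,0,9.3],[0,0,0,0,0,0,9.3],[0,0,0,0,0,0,0],[0,0,0,0,0,0,0],[0,0,0,0,0,0,0],[0,0,0,0,0,0,0],[0,0,0,0,0,0,0],[0,0,0,0,0,0,0],[0,0,0,0,0,0,0],[0,0,0,0,0,0,0],[0,0,0,0,0,0,0]]' 55
python3 - <<'E'
from h import *
state()
E
```

```text
time_s: 4.47
tcp_pos: [0.5422, -0.1301, 0.0151]
tcp_rot: [-2.449, 1.571, 2.536]
force: [0.2, 0.5, 0.7]
finger_gap: 0.0375
t 4.47 q [-0.328  0.212  1.788  0.     1.142 -0.6  ] p [ 0.5422 -0.1301  0.0151] F [0.2 0.5 0.7] gap 0.0375
[[-0.     0.963  0.269]
 [ 0.     0.269 -0.963]
 [-1.    -0.    -0.   ]]
```

```bash
python3 -m handwheel '[[0.65,-0.4,0,0,0,0,5],[0,0,0,0,0,0,5],[0,0,0,0,0,0,5],[0,0,0,0,0,0,0],[0,0,0,0,0,0,0],[0,0,0,0,0,0,0],[0,0,0,0,0,0,0],[0,0,0,0,0,0,0],[0,0,0,0,0,0,0],[0,0,0,0,0,0,0],[0,0,0,0,0,0,0],[0,0,0,0,0,0,0],[0,0,0,0,0,0,0]]' 55
python3 - <<'E'
from h import *
state()
E
```

```text
time_s: 5.55
tcp_pos: [0.5386, -0.1312, 0.0087]
tcp_rot: [1.393, 1.571, 0.095]
force: [0.9, 0.8, 1.1]
finger_gap: 0.0098
t 5.55 q [-0.332  0.213  1.8    0.     1.128 -0.604] p [ 0.5386 -0.1312  0.0087] F [0.9 0.8 1.1] gap 0.0098
[[ 0.     0.963  0.269]
 [ 0.     0.269 -0.963]
 [-1.     0.     0.   ]]
```

```bash
python3 -m handwheel '[[-1,0,0,0,0,0,0],[-2,0,0,0,0,0,0],[-3,0,0,0,0,0,0],[-3,0,0,0,0,0,0],[-3,0,0,0,0,0,0],[-3,0,0,0,0,0,0],[-3,0,0,0,0,0,0],[-2,0,0,0,0,0,0],[-1,0,0,0,0,0,0],[0,0,0,0,0,0,0],[0,0,0,0,0,0,0]]' 55
python3 - <<'E'
from h import *
from workcell import r
import cv2
state()
for n in("scene",):
    c=r.camera(n); cv2.imwrite(f"pics/{n}3.png",c["image"])
    x,y=(190,130)
    cv2.imwrite(f"pics/{n}3c.png",cv2.resize(c["image"][y:y+160,x:x+180],None,fx=4,fy=4,interpolation=cv2.INTER_CUBIC))
E
```

```text
time_s: 6.47
tcp_pos: [0.5383, -0.1312, 0.2182]
tcp_rot: [-2.116, 1.571, 2.869]
force: [0.3, 1.4, -2.0]
finger_gap: 0.0096
t 6.47 q [-0.332  0.007  1.618 -0.     1.517 -0.604] p [ 0.5383 -0.1312  0.2182] F [ 0.3  1.4 -2. ] gap 0.0096
[[-0.     0.963  0.269]
 [ 0.     0.269 -0.963]
 [-1.    -0.    -0.   ]]
```

View pics/scene3c.png

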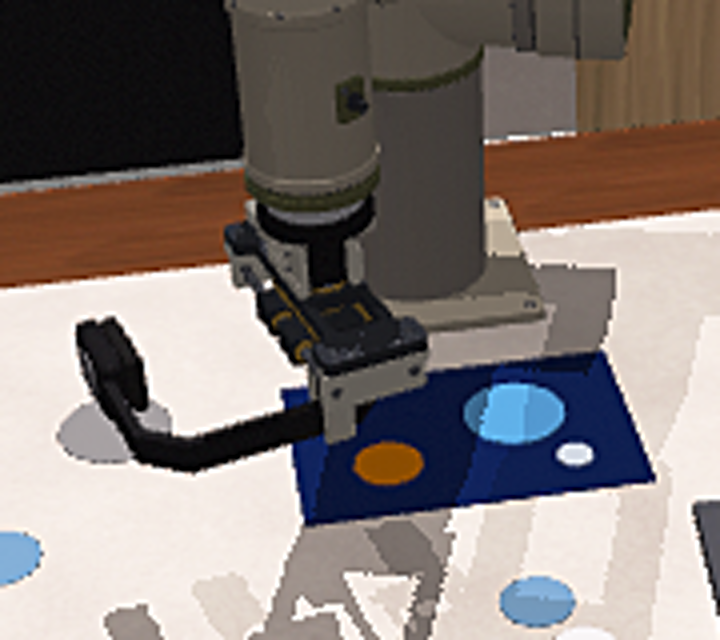

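```bash
python3 -m handwheel '[[0,1,0,0,0,2,0],[0,2,0,0,0,5,0],[0,2.5,0,0,0,6,0],[0,2.5,0,0,0,6,0],[0,2.5,0,0,0,6,0],[0,2,0,0,0,5,0],[0,0,0,0,0,0,0],[0,0,0,0,0,0,0]]'
python3 - <<'E'
from h import *
state()
import json
D=[json.loads(l) for l in open("log.txt")]
Rx=lambda a:Ro.from_euler("x",a).as_matrix();Ry=lambda a:Ro.from_euler("y",a).as_matrix();Rz=lambda a:Ro.from_euler("z",a).as_matrix()
# model orientation: base Rz(q1) Ry(q2+q3) Rz(s4 q4) Ry(q5) Rz(s6 q6) ; tool x = local z
def fk(q,p):
    a,L1,L2,d,L3,b=p
    R1=Rz(q[0]); R2=R1@Ry(q[1]); R3=R1@Ry(q[1]+q[2]); R5=R3@Rz(q[3])@Ry(q[4]); R6=R5@Rz(q[5])
    return R1@[a,b,d]+R2@[0,0,L1]+R3@[0,0,L2]+R5@[0,0,L3],R6
def res(p): return np.concatenate([fk(d["qpos"],p)[0]-d["tcp_pos"] for d in D])
f=least_squares(res,[0,.45,.45,.45,.3,.05]); print(np.round(f.x,4),f.cost,np.round(1000*f.fun.reshape(-1,3),1).tolist())
for d in D[-2:]:
    R=Ro.from_euler("xyz",d["tcp_rot"]).as_matrix(); print(np.round(fk(d["qpos"],f.x)[1].T@R,3))
E
```

```text
time_s: 7.18
tcp_pos: [0.6528, -0.0986, 0.2414]
tcp_rot: [1.576, 1.053, 0.277]
force: [-0.2, -0.0, -2.5]
finger_gap: 0.0096
t 7.18 q [-0.41  -0.14   1.806  0.362  1.088 -0.787] p [ 0.6528 -0.0986  0.2414] F [-0.2 -0.  -2.5] gap 0.0096
[[ 0.476  0.837  0.269]
 [ 0.135  0.232 -0.963]
 [-0.869  0.495 -0.003]]
[0.003  0.2767 0.551  0.3199 0.3473 0.0523] 0.0003864628944056549 [[-4.3, -7.2, 2.0], [-4.3, -7.2, 2.0], [-7.2, -14.0, 1.1], [-2.8, 2.0, 0.7], [9.5, -2.1, -1.8], [7.0, -1.3, -1.4], [7.6, -1.5, -1.7], [3.5, -0.1, 1.2], [3.9, -10.8, -2.0]]
[[-0. -1. -0.]
 [ 0.  0. -1.]
 [ 1. -0. -0.]]
[[-0. -1. -0.]
 [ 0.  0. -1.]
 [ 1. -0.  0.]]
```

```bash
cat >> h.py <<'E'
import json
Rx=lambda a:Ro.from_euler("x",a).as_matrix();Ry=lambda a:Ro.from_euler("y",a).as_matrix();Rz=lambda a:Ro.from_euler("z",a).as_matrix()
M=np.array([[0,-1,0],[0,0,-1],[1,0,0.]])
def fk(q,p):
    a,L1,L2,d,L3,b,e3=p
    R1=Rz(q[0]); R2=R1@Ry(q[1]); R3=R1@Ry(q[1]+q[2]); R5=R3@Rz(q[3])@Ry(q[4]); R6=R5@Rz(q[5])
    return R1@[a,b,d]+R2@[0,0,L1]+R3@[e3,0,L2]+R5@[0,0,L3],R6@M
E
python3 - <<'E'
from h import *
D=[json.loads(l) for l in open("log.txt")]
def res(p): return np.concatenate([fk(d["qpos"],p)[0]-d["tcp_pos"] for d in D])
f=least_squares(res,[0,.45,.45,.45,.3,.05,0],x_scale=.1); print(np.round(f.x,4),f.cost,np.round(1000*f.fun.reshape(-1,3),1).tolist())
for z in ([0]): 
  f=least_squares(lambda p:res([*p[:6],0*p[0]+z]),[0,.45,.45,.45,.3,.05]); print(f.cost)
print(np.linalg.svd(least_squares(res,[0,.45,.45,.45,.3,.05,0]).jac)[1])
for d in D: print(np.round(d["qpos"],4),np.round(d["tcp_pos"],4))
E
```

```text
[-0.      0.3691  0.5534  0.3181  0.3775  0.0512  0.0616] 5.486505774732063e-19 [[-0.0, -0.0, 0.0], [-0.0, -0.0, 0.0], [-0.0, -0.0, 0.0], [-0.0, -0.0, 0.0], [-0.0, 0.0, -0.0], [-0.0, 0.0, -0.0], [-0.0, 0.0, -0.0], [-0.0, -0.0, 0.0], [0.0, 0.0, 0.0]]
0.0003864628944056549
[5.9567699  4.22928571 3.00123714 0.54498519 0.43956754 0.31796345
 0.17686477]
[ 1.1646  0.1311  1.4892 -0.      1.523  -0.0854] [0.189  0.5689 0.2177]
[ 1.1646  0.1311  1.4892 -0.      1.523  -0.0854] [0.189  0.5689 0.2177]
[1.1646 0.1105 1.3617 0.     1.6667 0.898 ] [0.1894 0.57   0.3007]
[-3.1930e-01 -1.6500e-02  1.4983e+00  1.0000e-04  1.6608e+00 -5.9650e-01] [ 0.5385 -0.124   0.2975]
[-3.2240e-01  1.8150e-01  1.8097e+00  2.0000e-04  1.1619e+00 -5.9900e-01] [ 0.5306 -0.1233  0.0216]
[-0.3275  0.2122  1.7879  0.      1.1416 -0.6001] [ 0.5422 -0.1301  0.0151]
[-3.315e-01  2.133e-01  1.800e+00  1.000e-04  1.128e+00 -6.042e-01] [ 0.5386 -0.1312  0.0087]
[-0.3316  0.0066  1.6184 -0.      1.5167 -0.6042] [ 0.5383 -0.1312  0.2182]
[-0.4097 -0.1398  1.8064  0.3619  1.0881 -0.7872] [ 0.6528 -0.0986  0.2414]
```

```bash
cat >> h.py <<'E'
KP=[0,0.3691,0.5534,0.3181,0.3775,0.0512,0.0616]
def kfit():
    D=[json.loads(l) for l in open("log.txt")]
    return least_squares(lambda p:np.concatenate([fk(d["qpos"],p)[0]-d["tcp_pos"] for d in D]),KP).x
LO=np.array([-2.96,-.89,.02,-1.34,0,-2.66]);HI=np.array([2.96,2.26,2.5,4.48,2.73,2.66])
def ik(p,R,K,q0,n=1):
    best=None
    rng=np.random.default_rng(0)
    for i in range(n):
        s=np.clip(q0 if i==0 else rng.uniform(LO,HI),LO+1e-6,HI-1e-6)
        f=least_squares(lambda q:np.r_[10*(fk(q,K)[0]-p),(fk(q,K)[1]-R).ravel()],s,bounds=(LO,HI))
        if best is None or f.cost<best.cost-1e-9: best=f
    return best.x,best.cost
RK=np.array([.5437,.2255]);RA=-.1041
def hang(xr,skew,crown_z,side=.042):
    t=RA+skew; X=np.array([np.cos(t),np.sin(t),0]);Y=np.array([0,0,1.]);Z=np.cross(X,Y) # Z = -py
    C=np.r_[RK+xr*np.array([np.cos(RA),np.sin(RA)]),crown_z]
    return C+.0168*X-side*Z, np.c_[X,Y,Z]
E
python3 - <<'E'
from h import *
K=kfit()
q0=np.array(json.loads(open("log.txt").readlines()[-1])["qpos"])
for xr in(-.05,-.03,0,.03):
  for sk in(-.3,-.15,0,.15):
    for z in(.23,.30):
      p,R=hang(xr,sk,z); q,c=ik(p,R,K,q0,12); print(xr,sk,z,np.round(p,3),np.round(q,2),"%.1e"%c, np.round(np.minimum(q-LO,HI-q).min(),2))
E
```

```text
-0.05 -0.3 0.23 [0.526 0.263 0.23 ] [1.02 0.3  2.16 4.48 1.48 2.48] 1.5e-02 0.0
-0.05 -0.3 0.3 [0.526 0.263 0.3  ] [1.02 0.12 2.19 4.48 1.46 2.34] 1.8e-02 0.0
-0.05 -0.15 0.23 [0.521 0.267 0.23 ] [1.03 0.18 2.24 4.48 1.38 2.44] 2.4e-04 0.0
-0.05 -0.15 0.3 [0.521 0.267 0.3  ] [ 1.02 -0.02  2.28  4.48  1.35  2.29] 1.8e-03 0.0
-0.05 0 0.23 [0.515 0.271 0.23 ] [1.   0.05 2.37 4.35 1.27 2.48] 3.3e-23 0.13
-0.05 0 0.3 [0.515 0.271 0.3  ] [ 1.   -0.19  2.4   4.42  1.2   2.27] 9.4e-21 0.06
-0.05 0.15 0.23 [0.509 0.273 0.23 ] [ 0.93 -0.07  2.5   4.17  1.15  2.55] 2.8e-04 0.0
-0.05 0.15 0.3 [0.509 0.273 0.3  ] [ 0.96 -0.31  2.5   4.32  1.08  2.29] 2.6e-03 0.0
-0.03 -0.3 0.23 [0.546 0.261 0.23 ] [0.99 0.31 2.13 4.48 1.45 2.46] 9.0e-03 0.0
-0.03 -0.3 0.3 [0.546 0.261 0.3  ] [0.98 0.14 2.16 4.48 1.43 2.32] 1.2e-02 0.0
-0.03 -0.15 0.23 [0.541 0.265 0.23 ] [0.99 0.19 2.21 4.47 1.35 2.43] 1.2e-29 0.01
-0.03 -0.15 0.3 [0.541 0.265 0.3  ] [ 0.98 -0.01  2.25  4.48  1.31  2.28] 4.0e-04 0.0
-0.03 0 0.23 [0.535 0.269 0.23 ] [0.94 0.07 2.36 4.3  1.24 2.49] 1.2e-21 0.14
-0.03 0 0.3 [0.535 0.269 0.3  ] [ 0.9
[... 781 characters left out ...]
 0.3  ] [ 0.78 -0.3   2.49  4.14  0.92  2.39] 3.7e-24 0.01
0.03 -0.3 0.23 [0.605 0.254 0.23 ] [0.89 0.35 2.02 4.48 1.38 2.4 ] 8.0e-04 0.0
0.03 -0.3 0.3 [0.605 0.254 0.3  ] [0.88 0.19 2.06 4.48 1.35 2.28] 2.6e-03 0.0
0.03 -0.15 0.23 [0.6   0.259 0.23 ] [0.86 0.24 2.15 4.37 1.27 2.44] 1.0e-29 0.11
0.03 -0.15 0.3 [0.6   0.259 0.3  ] [0.86 0.06 2.17 4.42 1.22 2.28] 7.8e-25 0.06
0.03 0 0.23 [0.595 0.262 0.23 ] [0.8  0.13 2.29 4.19 1.15 2.53] 1.3e-20 0.13
0.03 0 0.3 [0.595 0.262 0.3  ] [ 0.8  -0.09  2.31  4.27  1.06  2.34] 1.8e-20 0.19
0.03 0.15 0.23 [0.588 0.265 0.23 ] [0.71 0.01 2.41 3.94 1.02 2.65] 5.3e-18 0.01
0.03 0.15 0.3 [0.588 0.265 0.3  ] [ 0.71 -0.24  2.44  4.06  0.88  2.44] 7.7e-23 0.06
```

Run:
```python
from h import *
K=kfit(); q0=np.array([.97,-.05,2.38,4.35,1.25,2.45])
for xr in(-.04,):
  for sk in(0,.05,.1):
    for z in(.215,.24,.27,.3,.35,.4,.45):
      p,R=hang(xr,sk,z); q,c=ik(p,R,K,q0,1); print(xr,sk,z,np.round(q,2),"%.1e"%c)
# current phones pose / tool heights
```

```text
-0.04 0 0.215 [0.97 0.11 2.35 4.31 1.27 2.53] 2.6e-26
-0.04 0 0.24 [0.97 0.02 2.37 4.33 1.24 2.46] 1.8e-21
-0.04 0 0.27 [ 0.97 -0.08  2.39  4.36  1.21  2.37] 7.3e-21
-0.04 0 0.3 [ 0.97 -0.18  2.4   4.4   1.18  2.28] 4.5e-30
-0.04 0 0.35 [ 0.97 -0.32  2.39  4.46  1.14  2.12] 1.7e-18
-0.04 0 0.4 [ 0.96 -0.43  2.38  4.48  1.11  2.01] 7.5e-04
-0.04 0 0.45 [ 0.96 -0.5   2.36  4.48  1.09  1.93] 4.5e-03
-0.04 0.05 0.215 [0.95 0.07 2.4  4.25 1.23 2.55] 3.4e-24
-0.04 0.05 0.24 [ 0.95 -0.03  2.42  4.27  1.2   2.48] 4.3e-28
-0.04 0.05 0.27 [ 0.95 -0.14  2.44  4.31  1.16  2.38] 6.1e-30
-0.04 0.05 0.3 [ 0.95 -0.24  2.44  4.35  1.12  2.29] 8.8e-26
-0.04 0.05 0.35 [ 0.95 -0.39  2.44  4.43  1.07  2.12] 6.7e-24
-0.04 0.05 0.4 [ 0.94 -0.51  2.42  4.48  1.04  1.99] 2.1e-04
-0.04 0.05 0.45 [ 0.94 -0.57  2.4   4.48  1.02  1.91] 3.5e-03
-0.04 0.1 0.215 [0.92 0.02 2.45 4.18 1.19 2.58] 1.9e-21
-0.04 0.1 0.24 [ 0.92 -0.08  2.47  4.21  1.15  2.5 ] 1.8e-27
-0.04 0.1 0.27 [ 0.92 -0.2   2.49  4.25  1.1   2.4 ] 1.4e-18
-0.04 0.1 0.3 [ 0.92 -0.31  2.49  4.3   1.06  2.3 ] 8.2e-17
-0.04 0.1 0.35 [ 0.92 -0.47  2.49  4.39  1.    2.12] 1.1e-17
-0.04 0.1 0.4 [ 0.92 -0.59  2.47  4.48  0.96  1.96] 2.5e-05
-0.04 0.1 0.45 [ 0.91 -0.65  2.44  4.48  0.95  1.89] 2.8e-03
```

Run:
```python
from h import *
K=kfit(); q0=np.array([.8,-.2,2.3,4.35,1.2,2.3])
for xr in(0,.03,.05):
  for sk in(.1,.2,.3):
    for z in(.35,.42,.45):
      p,R=hang(xr,sk,z); q,c=ik(p,R,K,q0,1); print(xr,sk,z,np.round(q,2),"%.1e"%c)
```

```text
0 0.1 0.35 [ 0.81 -0.39  2.44  4.31  0.92  2.19] 3.9e-21
0 0.1 0.42 [ 0.81 -0.55  2.4   4.46  0.85  1.95] 8.4e-28
0 0.1 0.45 [ 0.81 -0.59  2.38  4.48  0.84  1.89] 4.2e-04
0 0.2 0.35 [ 0.77 -0.49  2.5   4.25  0.81  2.2 ] 1.2e-03
0 0.2 0.42 [ 0.74 -0.69  2.49  4.43  0.67  1.93] 2.5e-24
0 0.2 0.45 [ 0.73 -0.73  2.46  4.48  0.66  1.85] 2.0e-04
0 0.3 0.35 [ 0.77 -0.51  2.5   4.28  0.77  2.16] 1.6e-02
0 0.3 0.42 [ 0.7  -0.75  2.5   4.48  0.58  1.86] 5.0e-03
0 0.3 0.45 [ 0.68 -0.81  2.5   4.48  0.53  1.83] 2.1e-03
0.03 0.1 0.35 [ 0.74 -0.33  2.4   4.24  0.87  2.24] 1.3e-21
0.03 0.1 0.42 [ 0.74 -0.49  2.36  4.4   0.8   2.  ] 1.2e-22
0.03 0.1 0.45 [ 0.74 -0.53  2.33  4.47  0.78  1.9 ] 7.9e-17
0.03 0.2 0.35 [ 0.66 -0.45  2.48  4.11  0.71  2.31] 1.0e-20
0.03 0.2 0.42 [ 0.66 -0.61  2.44  4.33  0.62  2.02] 2.0e-21
0.03 0.2 0.45 [ 0.66 -0.66  2.41  4.44  0.59  1.9 ] 4.1e-20
0.03 0.3 0.35 [ 0.64 -0.5   2.5   4.08  0.64  2.32] 5.2e-03
0.03 0.3 0.42 [ 0.57 -0.73  2.5   4.26  0.43  2.06] 1.3e-04
0.03 0.3 0.45 [ 0.56 -0.78  2.48  4.39  0.39  1.91] 9.2e-26
0.05 0.1 0.35 [ 0.7  -0.29  2.37  4.2   0.84  2.28] 1.8e-21
0.05 0.1 0.42 [ 0.7  -0.44  2.33  4.36  0.76  2.04] 5.0e-30
0.05 0.1 0.45 [ 0.7  -0.49  2.31  4.44  0.74  1.94] 1.0e-19
0.05 0.2 0.35 [ 0.62 -0.4   2.45  4.04  0.69  2.37] 1.4e-22
0.05 0.2 0.42 [ 0.62 -0.56  2.41  4.27  0.59  2.09] 3.9e-30
0.05 0.2 0.45 [ 0.62 -0.6   2.38  4.38  0.56  1.96] 4.5e-26
0.05 0.3 0.35 [ 0.54 -0.49  2.5   3.87  0.56  2.49] 5.0e-04
0.05 0.3 0.42 [ 0.52 -0.67  2.47  4.11  0.4   2.21] 1.1e-25
0.05 0.3 0.45 [ 0.52 -0.71  2.44  4.27  0.36  2.03] 9.3e-24
```

```bash
cat >> h.py <<'E'
def phones_pts():
    # phones points in tool frame: crown centre at (-.0168,0,.042); phones x=tool y, py=-tool z, pz=-tool x
    L=[(0,.063,0),(0,-.063,0),(-.03,.09,0),(-.03,-.09,0)]
    for sx in(-.09,-.16):
        for sy in(.059,.092,-.059,-.092):
            for sz in(.026,-.026): L.append((sx,sy,sz))
    P=np.array(L); T=np.c_[-P[:,2]-.0168,P[:,0],-P[:,1]+.042]
    body=[(x,y,z) for x in(-.084,-.2) for y in(-.094,.094) for z in(-.0375,.0375)]
    return T,np.array(body)
def screw(T1p,T1R,T2p,T2R,n):
    dR=T1R.T@T2R; w=Ro.from_matrix(dR).as_rotvec()
    # find v so that n equal rows (shift then turn) reach target: total = sum_k Rk v
    Rk=[Ro.from_rotvec(w*k/n).as_matrix() for k in range(n)]
    S=sum(Rk); v=np.linalg.solve(S,T1R.T@(T2p-T1p)); return v*100,np.degrees(w)/n
def run(p,R,q,v,w,n,K,verbose=True):
    T,B=phones_pts(); zmin=9; dq=0
    for k in range(n):
        p=p+R@(np.array(v)/100); R=R@Ro.from_rotvec(np.radians(w)).as_matrix()
        q2,c=ik(p,R,K,q); dq=max(dq,np.abs((q2-q)/np.array([.139,.139,.163,.183,.183,.183])).max()); 
        if c>1e-6: print("  IK fail",k,c,np.round(q2,2))
        q=q2; zmin=min(zmin,(T@R.T+p)[:,2].min(),(B@R.T+p)[:,2].min())
    if verbose: print("  end q",np.round(q,2),"p",np.round(p,3),"zmin",round(zmin,3),"speed frac",round(dq,2),"mar",round(np.minimum(q-LO,HI-q).min(),2))
    return p,R,q
E
cat > plan.py <<'E'
from h import *
from scipy.interpolate import PchipInterpolator
K=kfit()
q0=np.array(json.loads(open("log.txt").readlines()[-1])["qpos"])
G,c=ik(*hang(.03,.1,.42),K,np.array([.74,-.49,2.36,4.40,.80,2.0])); print(G,c)
W=np.array([q0,[-.5,-.45,1.6,.9,1.0,-.3],[-.3,-.6,1.6,2.2,.9,.5],[.2,-.6,1.9,3.4,.8,1.3],[.6,-.6,2.2,4.1,.8,1.8],G])
f=PchipInterpolator(np.linspace(0,1,len(W)),W); N=12
p,R=fk(q0,K); q=q0
for s in range(N):
    tp,tR=fk(f((s+1)/N),K)
    ang=np.degrees(Ro.from_matrix(R.T@tR).magnitude()); n=max(int(np.ceil(ang/6.5)),int(np.ceil(np.linalg.norm(tp-p)/.038)),6)
    v,w=screw(p,R,tp,tR,n); v=np.round(v,2); w=np.round(w,1)
    print(s,n,v.tolist(),w.tolist()); p,R,q=run(p,R,q,v,w,n,K)
E
python3 plan.py
```

```text
[ 0.74436274 -0.48735558  2.36175463  4.40096135  0.79648398  2.00224075] 4.22029691448577e-20
0 6 [-2.44, 2.85, 0.57] [1.8, -0.8, 3.2]
  end q [-0.48 -0.29  1.68  0.51  1.06 -0.62] p [ 0.705 -0.127  0.46 ] zmin 0.181 speed frac 0.18 mar 0.6
1 6 [-1.65, 2.72, -1.48] [2.5, 1.3, 3.0]
  end q [-0.5  -0.41  1.6   0.77  1.02 -0.39] p [ 0.711 -0.073  0.662] zmin 0.348 speed frac 0.24 mar 0.48
2 6 [-0.72, 1.24, -2.87] [3.8, 3.3, 1.7]
  end q [-0.49 -0.5   1.6   1.16  0.98 -0.14] p [0.678 0.025 0.822] zmin 0.49 speed frac 0.36 mar 0.39
3 8 [-0.05, -0.59, -3.25] [4.5, 4.0, -0.3]
  end q [-0.39 -0.58  1.6   1.73  0.93  0.22] p [0.568 0.143 1.022] zmin 0.637 speed frac 0.41 mar 0.31
4 8 [0.22, -1.46, -1.92] [5.4, 3.1, -1.8]
  end q [-0.27 -0.6   1.6   2.31  0.89  0.56] p [0.444 0.155 1.161] zmin 0.887 speed frac 0.41 mar 0.29
5 9 [-0.23, -0.22, -0.53] [5.9, 1.9, -1.3]
  end q [-0.07 -0.6   1.71  2.85  0.83  0.91] p [0.431 0.103 1.165] zmin 0.943 speed frac 0.34 mar 0.29
6 9 [-0.84, 0.5, -1.14] [5.5, 1.8, -0.9]
  end q [ 0.16 -0.6   1.87  3.33  0.81  1.24] p [0.505 0.084 1.059] zmin 0.863 speed frac 0.29 mar 0.29
7 7 [-1.16, -0.08, -1.84] [5.1, 1.9, -1.3]
  end q [ 0.36 -0.59  2.    3.69  0.81  1.49] p [0.565 0.115 0.925] zmin 0.717 speed frac 0.29 mar 0.3
8 6 [-1.4, -1.11, -2.21] [4.4, 2.0, -1.8]
  end q [ 0.53 -0.6   2.14  3.97  0.81  1.71] p [0.596 0.175 0.77 ] zmin 0.581 speed frac 0.26 mar 0.29
9 6 [-0.9, -1.56, -1.25] [2.5, 1.1, -1.7]
  end q [ 0.63 -0.59  2.23  4.16  0.8   1.85] p [0.601 0.218 0.647] zmin 0.476 speed frac 0.18 mar 0.27
10 6 [-0.6, -1.88, -0.77] [1.4, 0.6, -1.7]
  end q [ 0.71 -0.55  2.31  4.31  0.81  1.95] p [0.597 0.251 0.524] zmin 0.358 speed frac 0.14 mar 0.17
11 6 [-0.26, -1.72, -0.26] [0.4, 0.2, -1.4]
  end q [ 0.75 -0.48  2.36  4.4   0.8   2.01] p [0.591 0.265 0.42 ] zmin 0.259 speed frac 0.09 mar 0.08
```

```bash
python3 -m handwheel '[[-2.4,2.8,0.6,1.8,-0.8,3.2,0],[-2.4,2.8,0.6,1.8,-0.8,3.2,0],[-2.4,2.8,0.6,1.8,-0.8,3.2,0],[-2.4,2.8,0.6,1.8,-0.8,3.2,0],[-2.4,2.8,0.6,1.8,-0.8,3.2,0],[-2.4,2.8,0.6,1.8,-0.8,3.2,0],[-1.6,2.7,-1.5,2.5,1.3,3,0],[-1.6,2.7,-1.5,2.5,1.3,3,0],[-1.6,2.7,-1.5,2.5,1.3,3,0],[-1.6,2.7,-1.5,2.5,1.3,3,0],[-1.6,2.7,-1.5,2.5,1.3,3,0],[-1.6,2.7,-1.5,2.5,1.3,3,0],[-0.7,1.2,-2.9,3.8,3.3,1.7,0],[-0.7,1.2,-2.9,3.8,3.3,1.7,0],[-0.7,1.2,-2.9,3.8,3.3,1.7,0],[-0.7,1.2,-2.9,3.8,3.3,1.7,0],[-0.7,1.2,-2.9,3.8,3.3,1.7,0],[-0.7,1.2,-2.9,3.8,3.3,1.7,0]]'
python3 - <<'E'
from h import *
state()
E
```

```text
time_s: 8.68
tcp_pos: [0.6776, 0.0295, 0.8164]
tcp_rot: [2.394, 0.042, 0.386]
force: [0.5, -0.3, -1.3]
finger_gap: 0.0097
t 8.68 q [-0.479 -0.508  1.617  1.166  0.974 -0.145] p [0.6776 0.0295 0.8164] F [ 0.5 -0.3 -1.3] gap 0.0097
[[ 0.925  0.302  0.228]
 [ 0.377 -0.668 -0.642]
 [-0.042  0.68  -0.732]]
```

Tracking matches the plan. Next segments 3 and 4, then 5 and 6.

```bash
python3 -m handwheel '[[0,-0.6,-3.2,4.5,4,-0.3,0],[0,-0.6,-3.2,4.5,4,-0.3,0],[0,-0.6,-3.2,4.5,4,-0.3,0],[0,-0.6,-3.2,4.5,4,-0.3,0],[0,-0.6,-3.2,4.5,4,-0.3,0],[0,-0.6,-3.2,4.5,4,-0.3,0],[0,-0.6,-3.2,4.5,4,-0.3,0],[0,-0.6,-3.2,4.5,4,-0.3,0],[0.2,-1.5,-1.9,5.4,3.1,-1.8,0],[0.2,-1.5,-1.9,5.4,3.1,-1.8,0],[0.2,-1.5,-1.9,5.4,3.1,-1.8,0],[0.2,-1.5,-1.9,5.4,3.1,-1.8,0],[0.2,-1.5,-1.9,5.4,3.1,-1.8,0],[0.2,-1.5,-1.9,5.4,3.1,-1.8,0],[0.2,-1.5,-1.9,5.4,3.1,-1.8,0],[0.2,-1.5,-1.9,5.4,3.1,-1.8,0]]' && python3 -c "
from h import *
state()" && python3 -m handwheel '[[-0.2,-0.2,-0.5,5.9,1.9,-1.3,0],[-0.2,-0.2,-0.5,5.9,1.9,-1.3,0],[-0.2,-0.2,-0.5,5.9,1.9,-1.3,0],[-0.2,-0.2,-0.5,5.9,1.9,-1.3,0],[-0.2,-0.2,-0.5,5.9,1.9,-1.3,0],[-0.2,-0.2,-0.5,5.9,1.9,-1.3,0],[-0.2,-0.2,-0.5,5.9,1.9,-1.3,0],[-0.2,-0.2,-0.5,5.9,1.9,-1.3,0],[-0.2,-0.2,-0.5,5.9,1.9,-1.3,0],[-0.8,0.5,-1.1,5.5,1.8,-0.9,0],[-0.8,0.5,-1.1,5.5,1.8,-0.9,0],[-0.8,0.5,-1.1,5.5,1.8,-0.9,0],[-0.8,0.5,-1.1,5.5,1.8,-0.9,0],[-0.8,0.5,-1.1,5.5,1.8,-0.9,0],[-0.8,0.5,-1.1,5.5,1.8,-0.9,0],[-0.8,0.5,-1.1,5.5,1.8,-0.9,0],[-0.8,0.5,-1.1,5.5,1.8,-0.9,0],[-0.8,0.5,-1.1,5.5,1.8,-0.9,0],[0,0,0,0,0,0,0],[0,0,0,0,0,0,0]]'
python3 - <<'E'
from h import *
from workcell import r
import cv2
state()
c=r.camera("scene"); cv2.imwrite("pics/scene4.png",c["image"])
E
```

```text
time_s: 10.02
tcp_pos: [0.443, 0.1627, 1.1501]
tcp_rot: [-2.681, -0.894, 0.9]
force: [-0.5, -0.1, -2.2]
finger_gap: 0.0096
t 10.02 q [-0.249 -0.612  1.635  2.32   0.896  0.53 ] p [0.443  0.1627 1.1501] F [-0.5 -0.1 -2.2] gap 0.0096
[[ 0.39   0.917  0.086]
 [ 0.491 -0.286  0.823]
 [ 0.779 -0.278 -0.561]]
time_s: 11.68
tcp_pos: [0.5053, 0.0978, 1.0526]
tcp_rot: [0.039, -1.085, -0.114]
force: [-0.4, -0.5, -1.8]
finger_gap: 0.0096
t 11.68 q [ 0.197 -0.58   1.874  3.335  0.837  1.203] p [0.5053 0.0978 1.0526] F [-0.4 -0.5 -1.8] gap 0.0096
[[ 0.464  0.079 -0.882]
 [-0.053  0.997  0.062]
 [ 0.884  0.018  0.467]]
```

View pics/scene4.png

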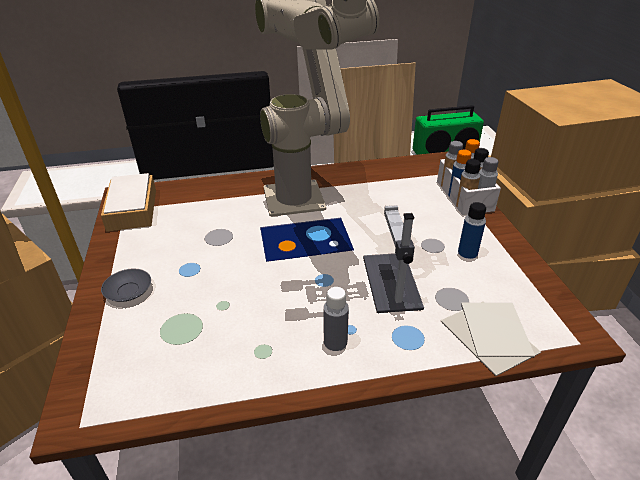

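The arm is up out of view. Its shadow around (320,300) still shows the U shape in the gripper, and the bystanders haven't moved. I'll re-plan the rest from here.

```bash
cat > plan2.py <<'E'
from h import *
from scipy.interpolate import PchipInterpolator
K=kfit()
q0=np.array(json.loads(open("log.txt").readlines()[-1])["qpos"])
G,c=ik(*hang(.03,.1,.42),K,np.array([.74,-.49,2.36,4.40,.80,2.0]))
W=np.array([q0,[.6,-.6,2.2,4.1,.8,1.8],G])
f=PchipInterpolator([0,.62,1],W); N=5
p,R=fk(q0,K); q=q0
for s in range(N):
    tp,tR=fk(f((s+1)/N),K)
    ang=np.degrees(Ro.from_matrix(R.T@tR).magnitude()); n=max(int(np.ceil(ang/5.5)),int(np.ceil(np.linalg.norm(tp-p)/.025)),6)
    v,w=screw(p,R,tp,tR,n); v=np.round(v,1); w=np.round(w,1)
    print(s,n,v.tolist(),w.tolist()); p,R,q=run(p,R,q,v,w,n,K)
E
python3 plan2.py
```

```text
0 6 [-1.1, 0.0, -1.6] [5.0, 1.9, -1.1]
  end q [ 0.35 -0.6   1.99  3.62  0.81  1.43] p [0.55  0.119 0.949] zmin 0.741 speed frac 0.26 mar 0.29
1 6 [-1.1, -0.7, -1.8] [4.0, 1.7, -1.5]
  end q [ 0.49 -0.6   2.09  3.89  0.81  1.61] p [0.583 0.162 0.828] zmin 0.63 speed frac 0.25 mar 0.29
2 6 [-0.9, -1.4, -1.4] [2.9, 1.2, -1.6]
  end q [ 0.59 -0.59  2.19  4.08  0.81  1.79] p [0.599 0.201 0.705] zmin 0.531 speed frac 0.18 mar 0.3
3 6 [-0.7, -2.0, -1.0] [1.9, 0.9, -1.9]
  end q [ 0.67 -0.57  2.28  4.25  0.79  1.92] p [0.605 0.237 0.57 ] zmin 0.401 speed frac 0.16 mar 0.22
4 7 [-0.5, -2.1, -0.5] [0.7, 0.4, -1.7]
  end q [ 0.74 -0.49  2.37  4.39  0.8   2.01] p [0.589 0.264 0.418] zmin 0.258 speed frac 0.11 mar 0.09
```

```bash
python3 -m handwheel '[[-1.1,0,-1.6,5,1.9,-1.1,0],[-1.1,0,-1.6,5,1.9,-1.1,0],[-1.1,0,-1.6,5,1.9,-1.1,0],[-1.1,0,-1.6,5,1.9,-1.1,0],[-1.1,0,-1.6,5,1.9,-1.1,0],[-1.1,0,-1.6,5,1.9,-1.1,0],[-1.1,-0.7,-1.8,4,1.7,-1.5,0],[-1.1,-0.7,-1.8,4,1.7,-1.5,0],[-1.1,-0.7,-1.8,4,1.7,-1.5,0],[-1.1,-0.7,-1.8,4,1.7,-1.5,0],[-1.1,-0.7,-1.8,4,1.7,-1.5,0],[-1.1,-0.7,-1.8,4,1.7,-1.5,0],[-0.9,-1.4,-1.4,2.9,1.2,-1.6,0],[-0.9,-1.4,-1.4,2.9,1.2,-1.6,0],[-0.9,-1.4,-1.4,2.9,1.2,-1.6,0],[-0.9,-1.4,-1.4,2.9,1.2,-1.6,0],[-0.9,-1.4,-1.4,2.9,1.2,-1.6,0],[-0.9,-1.4,-1.4,2.9,1.2,-1.6,0],[0,0,0,0,0,0,0]]'
python3 - <<'E'
from h import *
from workcell import r
import cv2
K=kfit()
o,R=state(); G=hang(.03,.1,.42); v,w=screw(o["tcp_pos"],R,*G,13); print(v,w); run(o["tcp_pos"],R,np.array(o["qpos"]),np.round(v,1),np.round(w,1),13,K)
c=r.camera("scene"); cv2.imwrite("pics/scene5.png",c["image"])
E
```

```text
time_s: 13.32
tcp_pos: [0.5994, 0.2013, 0.7032]
tcp_rot: [1.305, -0.421, -0.101]
force: [-0.6, 0.4, -2.0]
finger_gap: 0.0098
t 13.32 q [ 0.596 -0.596  2.19   4.085  0.809  1.786] p [0.5994 0.2013 0.7032] F [-0.6  0.4 -2. ] gap 0.0098
[[ 0.908 -0.366 -0.204]
 [-0.092  0.301 -0.949]
 [ 0.408  0.881  0.24 ]]
[-0.58655579 -2.03200534 -0.78928762] [ 1.24392918  0.66307023 -1.78685295]
  end q [ 0.75 -0.51  2.37  4.42  0.79  1.97] p [0.587 0.265 0.423] zmin 0.262 speed frac 0.14 mar 0.06
```

View pics/scene5.png

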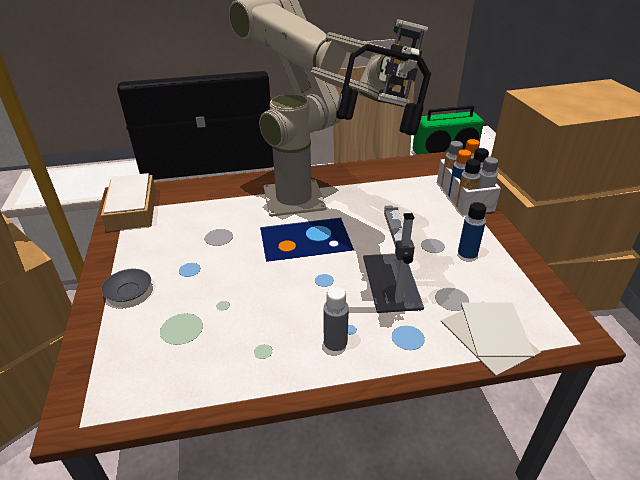

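The phones hang from the jaws near (385,75), crown up and still held. Continuing down to the pre-pose above the bar.

```bash
python3 -m handwheel '[[-0.6,-2,-0.8,1.2,0.7,-1.8,0],[-0.6,-2,-0.8,1.2,0.7,-1.8,0],[-0.6,-2,-0.8,1.2,0.7,-1.8,0],[-0.6,-2,-0.8,1.2,0.7,-1.8,0],[-0.6,-2,-0.8,1.2,0.7,-1.8,0],[-0.6,-2,-0.8,1.2,0.7,-1.8,0],[-0.6,-2,-0.8,1.2,0.7,-1.8,0],[-0.6,-2,-0.8,1.2,0.7,-1.8,0],[-0.6,-2,-0.8,1.2,0.7,-1.8,0],[-0.6,-2,-0.8,1.2,0.7,-1.8,0],[-0.6,-2,-0.8,1.2,0.7,-1.8,0],[-0.6,-2,-0.8,1.2,0.7,-1.8,0],[0,0,0,0,0,0,0],[0,0,0,0,0,0,0]]'
cat > look.py <<'E'
import sys
from h import *
from workcell import r
import cv2
tag,x,y,w,h=sys.argv[1],*map(int,sys.argv[2:6]); cams=sys.argv[6:] or ["scene"]
o,R=state(); p=np.array(o["tcp_pos"])
T,B=phones_pts()
for n in cams:
    c=r.camera(n); im=cv2.resize(c["image"],None,fx=5,fy=5,interpolation=cv2.INTER_CUBIC)
    for P in (T@R.T+p)[4:]:
        u=proj(n,P); cv2.circle(im,tuple(np.round(u*5+2).astype(int)),3,(0,0,255),-1)
    cc=[]
    for yy in(.063,-.063):
        for zz in(.0125,-.0125):
            for xx in(.005,-.005):
                P=R@np.array([-zz-.0168,xx,-yy+.042])+p; u=proj(n,P); cv2.circle(im,tuple(np.round(u*5+2).astype(int)),3,(0,255,0),-1)
    for P in[(-.088,.02,.223),(-.088,-.02,.223),(.083,.02,.213),(.083,-.02,.213),(.115,.01,.318),(.115,-.01,.318)]:
        u=proj(n,R2(RK[0],RK[1],RA,P)); cv2.circle(im,tuple(np.round(u*5+2).astype(int)),3,(255,0,255),-1)
    if n=="top": x,y,w,h=180,180,150,110
    cv2.imwrite(f"pics/{n}{tag}.png",im[y*5:(y+h)*5,x*5:(x+w)*5])
E
python3 look.py 6 320 80 140 120 scene
```

```text
time_s: 14.53
tcp_pos: [0.5934, 0.2566, 0.4481]
tcp_rot: [1.538, -0.033, -0.012]
force: [0.6, -0.2, -0.4]
finger_gap: 0.0094
t 14.53 q [ 0.728 -0.52   2.353  4.393  0.789  1.947] p [0.5934 0.2566 0.4481] F [ 0.6 -0.2 -0.4] gap 0.0094
[[ 0.999 -0.033 -0.013]
 [-0.012  0.033 -0.999]
 [ 0.033  0.999  0.033]]
```

View pics/scene6.png

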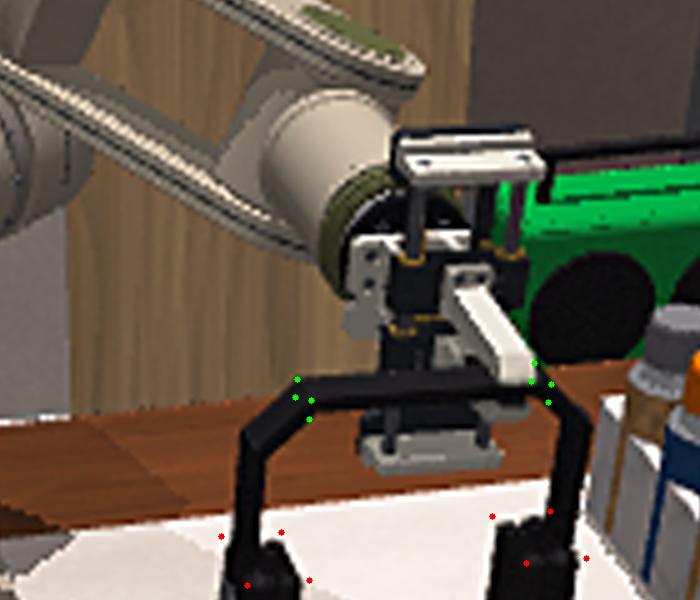

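Run:
```python
from h import *
d=json.loads(open("log.txt").readlines()[-1]); p=np.array(d["tcp_pos"]);R=Ro.from_euler("xyz",d["tcp_rot"]).as_matrix()
def P(x,y,z,side): return R@np.array([-z-.0168,x,-y+side])+p
for side in(.042,.046):
    a=[proj("scene",P(-.03,yy,0.0125,side)) for yy in(.092,-.092)]; print(side,[np.round((u-[320,80])*5,0) for u in a])
K=kfit()
q=np.array(d["qpos"])
for xr,sk,z in[(.02,.05,.36),(.0,.05,.34),(-.03,.03,.32),(-.04,0,.26)]:
    G=hang(xr,sk,z,.045); v,w=screw(p,R,*G,8);print(np.round(v,2),np.round(w,2)); p,R,q=run(p,R,q,np.round(v,1),np.round(w,1),8,K)
```

```text
0.042 [array([575., 419.]), array([234., 443.])]
0.046 [array([568., 420.]), array([227., 444.])]
[-0.16 -1.1  -0.15] [ 0.23 -0.3  -0.24]
  end q [ 0.82 -0.3   2.36  4.33  0.97  2.17] p [0.58  0.271 0.359] zmin 0.199 speed frac 0.23 mar 0.14
[-0.21 -0.24  0.03] [ 0.03  0.   -0.04]
  end q [ 0.85 -0.29  2.38  4.33  1.01  2.2 ] p [0.564 0.272 0.343] zmin 0.183 speed frac 0.03 mar 0.12
[-0.37 -0.29  0.02] [ 0.03 -0.14 -0.04]
  end q [ 0.94 -0.25  2.41  4.37  1.12  2.24] p [0.532 0.274 0.319] zmin 0.159 speed frac 0.08 mar 0.09
[-0.09 -0.74  0.02] [ 0.03 -0.25 -0.04]
  end q [ 0.98 -0.03  2.37  4.36  1.24  2.39] p [0.524 0.274 0.263] zmin 0.103 speed frac 0.2 mar 0.12
```

```bash
python3 -m handwheel '[[-0.15,-1,-0.1,0.2,-0.3,-0.2,0],[-0.15,-1,-0.1,0.2,-0.3,-0.2,0],[-0.15,-1,-0.1,0.2,-0.3,-0.2,0],[-0.15,-1,-0.1,0.2,-0.3,-0.2,0],[-0.15,-1,-0.1,0.2,-0.3,-0.2,0],[-0.15,-1,-0.1,0.2,-0.3,-0.2,0],[-0.15,-1,-0.1,0.2,-0.3,-0.2,0],[-0.15,-1,-0.1,0.2,-0.3,-0.2,0],[0,0,0,0,0,0,0],[0,0,0,0,0,0,0]]'; python3 look.py 7 320 110 140 120 scene top
```

```text
time_s: 15.42
tcp_pos: [0.5832, 0.264, 0.3675]
tcp_rot: [1.568, -0.005, -0.054]
force: [0.2, 0.2, -0.3]
finger_gap: 0.0096
t 15.42 q [ 0.797 -0.334  2.365  4.335  0.941  2.154] p [0.5832 0.264  0.3675] F [ 0.2  0.2 -0.3] gap 0.0096
[[ 0.999 -0.005 -0.054]
 [-0.054  0.003 -0.999]
 [ 0.005  1.     0.003]]
```

View pics/scene7.png

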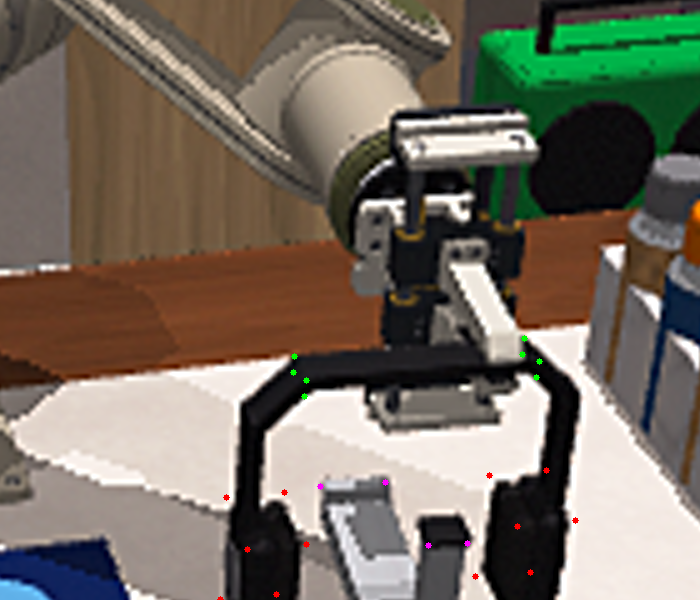

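View pics/top7.png

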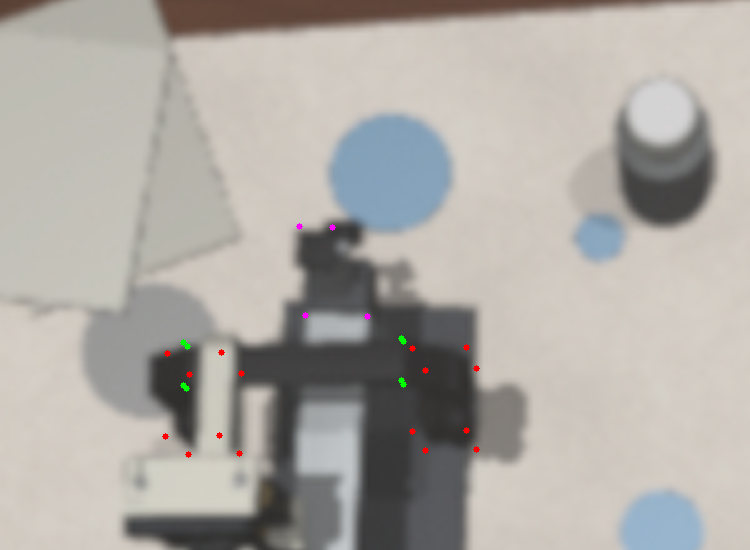

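Run:
```python
from h import *
d=json.loads(open("log.txt").readlines()[-1]); p=np.array(d["tcp_pos"]);R=Ro.from_euler("xyz",d["tcp_rot"]).as_matrix()
K=kfit();q=np.array(d["qpos"])
C=p+R@[-.0168,0,.043]; e=C[:2]-RK; c,s=np.cos(RA),np.sin(RA); print("rack x,y,z",c*e[0]+s*e[1],-s*e[0]+c*e[1],C[2])
for xr,sk,z in[(-.04,.02,.31),(-.04,0,.25)]:
    G=hang(xr,sk,z,.043); v,w=screw(p,R,*G,8);print(np.round(v,2),np.round(w,2)); p,R,q=run(p,R,q,np.round(v,2),np.round(w,2),8,K)
```

```text
rack x,y,z 0.02070316620586531 -0.0013665296279739515 0.367528808730925
[-0.74 -0.72 -0.04] [ 0.02 -0.22 -0.03]
  end q [ 0.96 -0.23  2.41  4.39  1.15  2.25] p [0.525 0.271 0.31 ] zmin 0.15 speed frac 0.16 mar 0.09
[ 0.01 -0.75  0.  ] [ 0.   -0.14 -0.  ]
  end q [ 0.97 -0.01  2.37  4.34  1.23  2.43] p [0.525 0.271 0.25 ] zmin 0.09 speed frac 0.21 mar 0.13
```

```bash
python3 -m handwheel '[[-0.75,-0.6,0,0,-0.2,0,0],[-0.75,-0.6,0,0,-0.2,0,0],[-0.75,-0.6,0,0,-0.2,0,0],[-0.75,-0.6,-0.05,0,-0.2,0,0],[-0.75,-0.6,-0.05,0,-0.2,0,0],[-0.75,-0.6,-0.05,0,-0.2,0,0],[-0.75,-0.6,-0.05,0,-0.2,0,0],[-0.75,-0.6,-0.05,0,-0.2,0,0],[0,-0.8,0,0,-0.2,0,0],[0,-0.8,0,0,-0.2,0,0],[0,-0.8,0,0,-0.2,0,0],[0,-0.8,0,0,-0.2,0,0],[0,-0.8,0,0,-0.2,0,0],[0,0,0,0,0,0,0],[0,0,0,0,0,0,0],[0,0,0,0,0,0,0]]'; python3 look.py 8 320 120 140 120 scene
python3 - <<'E'
from h import *
d=json.loads(open("log.txt").readlines()[-1]); p=np.array(d["tcp_pos"]);R=Ro.from_euler("xyz",d["tcp_rot"]).as_matrix()
C=p+R@[-.0168,0,.043]; e=C[:2]-RK; c,s=np.cos(RA),np.sin(RA); print("rack x,y,z",c*e[0]+s*e[1],-s*e[0]+c*e[1],C[2])
E
```

```text
time_s: 16.85
tcp_pos: [0.5229, 0.2705, 0.2779]
tcp_rot: [1.568, -0.003, -0.098]
force: [-0.4, 0.2, -1.6]
finger_gap: 0.0094
t 16.85 q [ 0.973 -0.114  2.396  4.368  1.202  2.346] p [0.5229 0.2705 0.2779] F [-0.4  0.2 -1.6] gap 0.0094
[[ 0.995 -0.003 -0.098]
 [-0.098  0.003 -0.995]
 [ 0.003  1.     0.003]]
rack x,y,z -0.04192671685666122 -0.00055106501385242 0.2779913200566004
```

View pics/scene8.png

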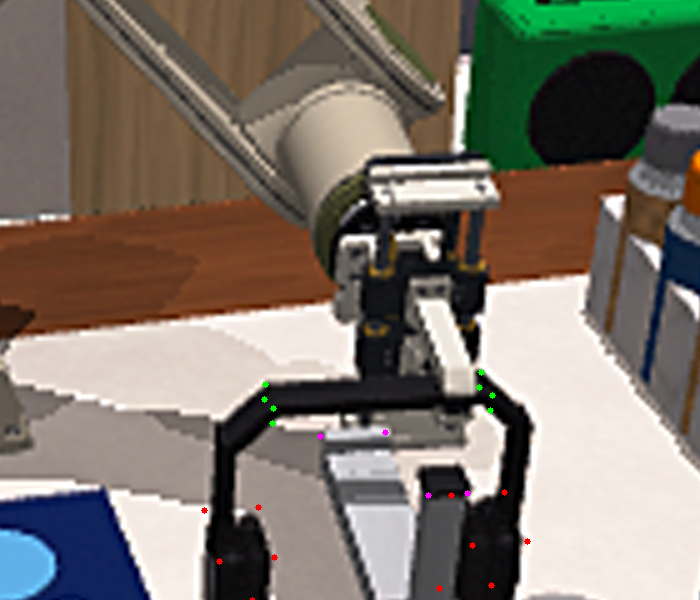

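```bash
python3 -m handwheel '[[0,-0.4,0,0,0,0,0],[0,-0.4,0,0,0,0,0],[0,-0.4,0,0,0,0,0],[0,-0.4,0,0,0,0,0],[0,-0.4,0,0,0,0,0],[0,-0.4,0,0,0,0,0],[0,-0.3,0,0,0,0,0],[0,-0.2,0,0,0,0,0],[0,-0.1,0,0,0,0,0],[0,0,0,0,0,0,0],[0,0,0,0,0,0,0]]'
python3 - <<'E'
from h import *
from workcell import r
state()
import time
for i in range(3): print(r.observe()["force"], r.observe()["ft_torque"])
E
python3 -m handwheel '[[0,0,0,0,0,0,0]]'; python3 look.py 9 320 120 140 120 scene
```

```text
time_s: 17.82
tcp_pos: [0.5233, 0.2702, 0.2479]
tcp_rot: [1.569, -0.003, -0.099]
force: [0.4, -0.7, -1.3]
finger_gap: 0.0097
t 17.82 q [ 0.972 -0.009  2.382  4.336  1.233  2.436] p [0.5233 0.2702 0.2479] F [ 0.4 -0.7 -1.3] gap 0.0097
[[ 0.995 -0.003 -0.099]
 [-0.098  0.003 -0.995]
 [ 0.003  1.     0.002]]
[ 0.40271595 -0.72863253 -1.33460729] [0.1351424  0.86690872 0.02292496]
[ 0.40271595 -0.72863253 -1.33460729] [0.1351424  0.86690872 0.02292496]
[ 0.40271595 -0.72863253 -1.33460729] [0.1351424  0.86690872 0.02292496]
time_s: 17.9
tcp_pos: [0.5233, 0.2702, 0.2481]
tcp_rot: [1.569, -0.003, -0.099]
force: [-0.2, -1.7, -2.1]
finger_gap: 0.0095
t 17.9 q [ 0.972 -0.01   2.382  4.336  1.233  2.436] p [0.5233 0.2702 0.2481] F [-0.2 -1.7 -2.1] gap 0.0095
[[ 0.995 -0.003 -0.098]
 [-0.098  0.002 -0.995]
 [ 0.003  1.     0.002]]
```

View pics/scene9.png

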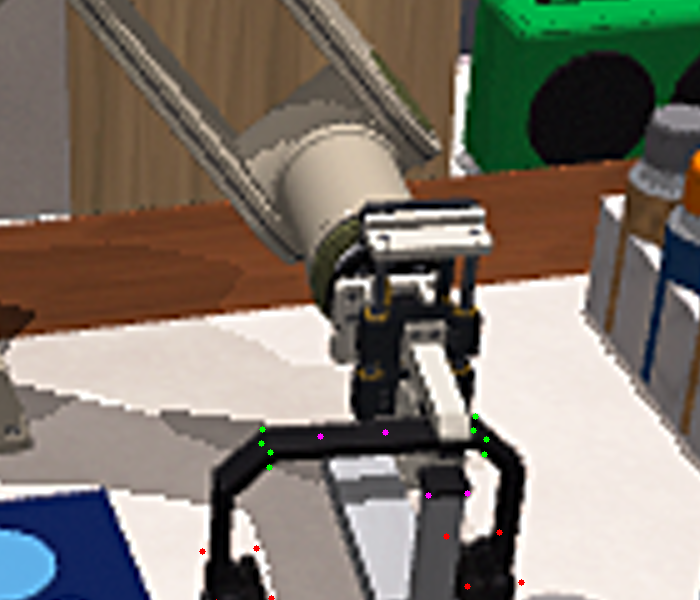

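```bash
python3 -m handwheel '[[0,-0.2,0,0,0,0,0],[0,-0.2,0,0,0,0,0],[0,-0.2,0,0,0,0,0],[0,-0.2,0,0,0,0,0],[0,-0.2,0,0,0,0,0],[0,-0.1,0,0,0,0,0],[0,-0.1,0,0,0,0,0],[0,-0.1,0,0,0,0,0],[0,0,0,0,0,0,0]]' && python3 -m handwheel '[[0,-0.1,0,0,0,0,0],[0,-0.1,0,0,0,0,0],[0,-0.1,0,0,0,0,0],[0,0,0,0,0,0,0],[0,0,0,0,0,0,0]]'; python3 look.py 10 320 120 140 120 scene
```

```text
time_s: 18.7
tcp_pos: [0.5233, 0.27, 0.2345]
tcp_rot: [1.568, -0.003, -0.099]
force: [-0.3, -0.2, -2.0]
finger_gap: 0.0097
time_s: 19.12
tcp_pos: [0.5233, 0.2701, 0.2317]
tcp_rot: [1.568, -0.003, -0.099]
force: [-0.1, 0.7, -2.6]
finger_gap: 0.0094
t 19.12 q [0.972 0.048 2.372 4.321 1.251 2.482] p [0.5233 0.2701 0.2317] F [-0.1  0.7 -2.6] gap 0.0094
[[ 0.995 -0.003 -0.098]
 [-0.098  0.003 -0.995]
 [ 0.003  1.     0.002]]
```

View pics/scene10.png

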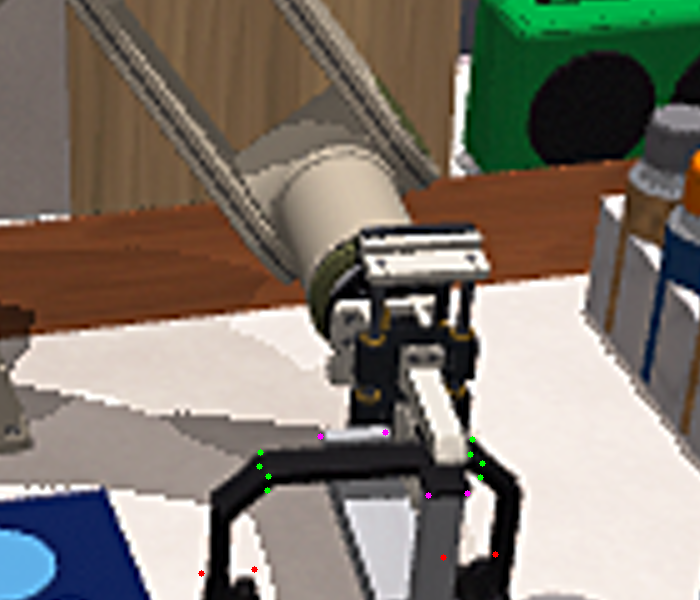

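```bash
for i in 1 2; do python3 -m handwheel '[[0,-0.1,0,0,0,0,0],[0,-0.1,0,0,0,0,0],[0,-0.1,0,0,0,0,0],[0,-0.1,0,0,0,0,0],[0,0,0,0,0,0,0],[0,0,0,0,0,0,0]]'|egrep 'tcp_pos|force'; python3 -c "
from workcell import r
o=r.observe();print(o['ft_torque'])"; done
```

```text
tcp_pos: [0.5233, 0.27, 0.2276]
force: [-0.1, 0.3, -2.3]
[ 0.07569025  0.87461671 -0.0288429 ]
tcp_pos: [0.5233, 0.2701, 0.2237]
force: [-0.1, 0.1, -1.5]
[ 5.98719859e-02  8.86542838e-01 -1.28875666e-04]
```

Crown bottom is now at about 0.219 m with no contact. I'll continue in small steps.

```bash
python3 -m handwheel '[[0,-0.1,0,0,0,0,0],[0,-0.1,0,0,0,0,0],[0,0,0,0,0,0,0],[0,0,0,0,0,0,0]]'|egrep 'tcp_pos|force'; python3 -c "
from workcell import r
o=r.observe();print(o['ft_torque'])";python3 -m handwheel '[[0,-0.1,0,0,0,0,0],[0,-0.1,0,0,0,0,0],[0,0,0,0,0,0,0],[0,0,0,0,0,0,0]]'|egrep 'tcp_pos|force'; python3 -c "
from workcell import r
o=r.observe();print(o['ft_torque'])"; python3 look.py 11 320 120 140 120 scene
```

```text
tcp_pos: [0.5233, 0.27, 0.2217]
force: [0.4, 0.2, -2.0]
[0.07362718 0.9415639  0.01250959]
tcp_pos: [0.5233, 0.27, 0.2197]
force: [-0.0, 0.4, -2.1]
[ 0.07057228  0.93452982 -0.00940252]
t 20.83 q [0.972 0.092 2.363 4.311 1.264 2.516] p [0.5233 0.27   0.2197] F [-0.   0.4 -2.1] gap 0.0096
[[ 0.995 -0.003 -0.098]
 [-0.098  0.003 -0.995]
 [ 0.003  1.     0.002]]
```

View pics/scene11.png

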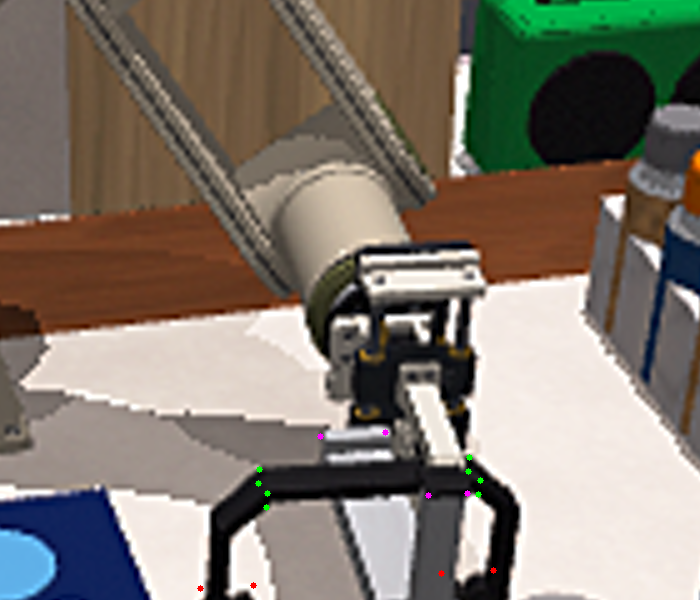

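```bash
for i in 1; do python3 -m handwheel '[[0,-0.1,0,0,0,0,0],[0,0,0,0,0,0,0],[0,0,0,0,0,0,0]]'|egrep 'tcp_pos|force'; python3 -c "
from workcell import r
o=r.observe();print(o['ft_torque'])";python3 -m handwheel '[[0,-0.1,0,0,0,0,0],[0,0,0,0,0,0,0],[0,0,0,0,0,0,0]]'|egrep 'tcp_pos|force'; python3 -c "
from workcell import r
o=r.observe();print(o['ft_torque'])"; done
```

```text
tcp_pos: [0.5234, 0.2701, 0.2194]
force: [-1.5, -0.9, 1.4]
[-0.05393419  0.31734716 -0.16097514]
tcp_pos: [0.5235, 0.2702, 0.2192]
force: [-5.1, -2.0, 6.5]
[-0.27347934 -0.34490026 -0.45648914]
```

```bash
python3 -m handwheel '[[0,0.07,0,0,0,0,0],[0,0,0,0,0,0,0],[0,0,0,0,0,0,0],[0,0,0,0,0,0,0],[0,0,0,0,0,0,0],[0,0,0,0,0,0,0]]'|egrep 'tcp_pos|force';  python3 look.py 12 320 120 140 120 scene top
```

```text
tcp_pos: [0.5235, 0.2702, 0.2193]
force: [-2.1, -2.4, 5.1]
t 21.88 q [0.972 0.096 2.362 4.309 1.267 2.52 ] p [0.5235 0.2702 0.2193] F [-2.1 -2.4  5.1] gap 0.0096
[[ 0.995 -0.004 -0.099]
 [-0.099  0.002 -0.995]
 [ 0.004  1.     0.002]]
```

View pics/scene12.png

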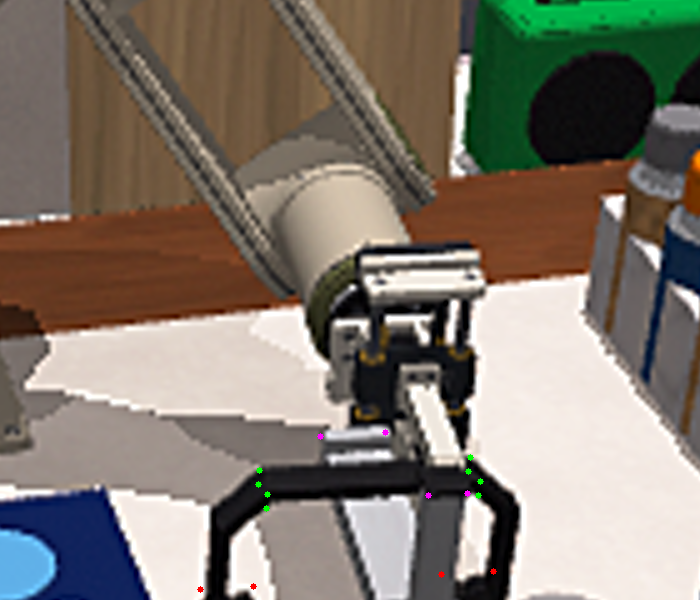

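View pics/top12.png

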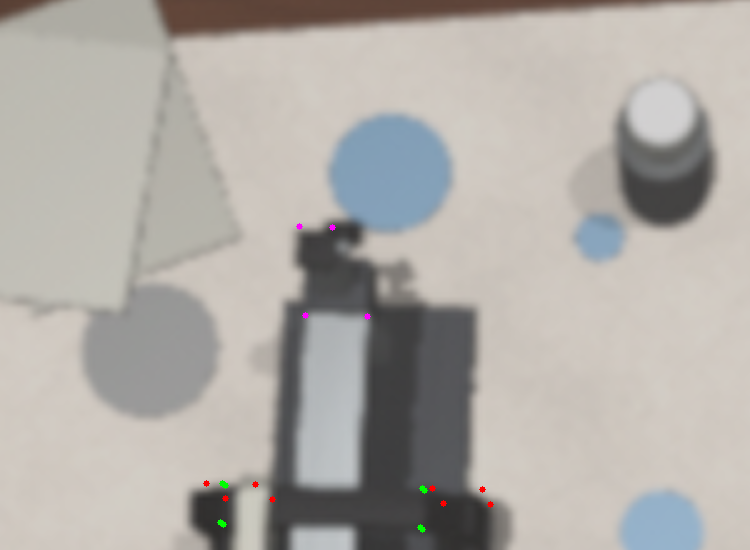

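```bash
python3 -m handwheel '[[0,0.06,0,0,0,0,0],[0,0,0,0,0,0,0],[0,0,0,0,0,0,0],[0,0,0,0,0,0,0],[0,0,0,0,0,0,0]]'|egrep 'tcp_pos|force'; python3 -m handwheel '[[0,0,0,0,0,0,1.4],[0,0,0,0,0,0,1.8],[0,0,0,0,0,0,2.4],[0,0,0,0,0,0,3],[0,0,0,0,0,0,3.6],[0,0,0,0,0,0,4.2],[0,0,0,0,0,0,5],[0,0,0,0,0,0,5],[0,0,0,0,0,0,5],[0,0,0,0,0,0,5],[0,0,0,0,0,0,5],[0,0,0,0,0,0,5]]'; python3 look.py 13 320 120 140 120 scene top
```

```text
tcp_pos: [0.5234, 0.2702, 0.2193]
force: [-0.4, -1.3, 3.9]
time_s: 23.4
tcp_pos: [0.5233, 0.2701, 0.2191]
tcp_rot: [1.569, -0.003, -0.099]
force: [-1.0, 0.1, 1.5]
finger_gap: 0.0499
t 23.4 q [0.972 0.094 2.363 4.31  1.265 2.518] p [0.5233 0.2701 0.2191] F [-1.   0.1  1.5] gap 0.0499
[[ 0.995 -0.003 -0.098]
 [-0.098  0.002 -0.995]
 [ 0.003  1.     0.002]]
```

View pics/scene13.png

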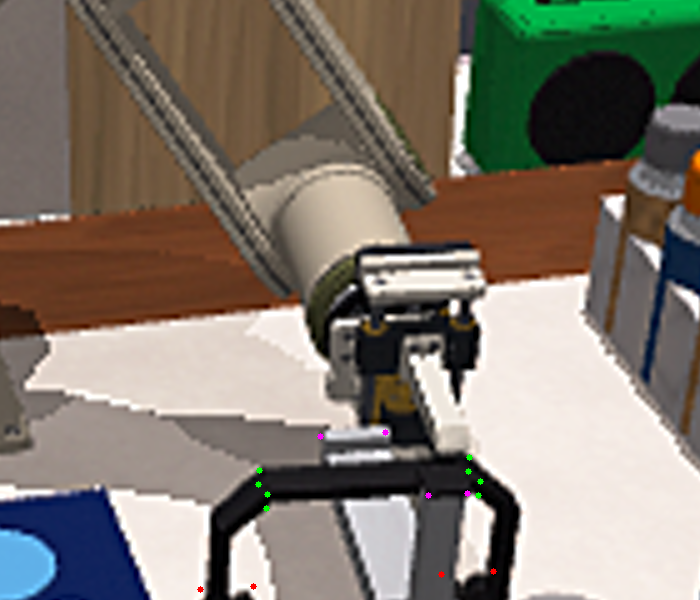

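Run:
```python
from h import *
K=kfit();o,R=state();p=np.array(o["tcp_pos"]);q=np.array(o["qpos"])
for name,v in(("straight",(-.5,0,0)),("with left",(-.5,0,-.15))):
    print(name); run(p,R,q,v,(0,0,0),14,K)
```

```text
t 23.5 q [0.972 0.094 2.363 4.31  1.265 2.518] p [0.5233 0.2701 0.2191] F [-0.   0.2 -0.8] gap 0.05
[[ 0.995 -0.003 -0.098]
 [-0.098  0.002 -0.995]
 [ 0.003  1.     0.002]]
straight
  end q [1.17 0.05 2.41 4.47 1.38 2.48] p [0.454 0.277 0.219] zmin 0.059 speed frac 0.11 mar 0.01
with left
  IK fail 13 2.676583604341212e-05 [1.19 0.1  2.36 4.48 1.39 2.48]
  end q [1.19 0.1  2.36 4.48 1.39 2.48] p [0.456 0.298 0.219] zmin 0.059 speed frac 0.11 mar 0.0
```

```bash
python3 -m handwheel '[[-0.2,0,0,0,0,0,5],[-0.4,0,0,0,0,0,5],[-0.4,0,0,0,0,0,5],[-0.5,0,0,0,0,0,5],[-0.5,0,0,0,0,0,5],[-0.5,0,0,0,0,0,5],[-0.5,0,0,0,0,0,5],[-0.5,0,0,0,0,0,5],[-0.5,0,0,0,0,0,5],[-0.5,0,0,0,0,0,5],[-0.5,0,0,0,0,0,5],[-0.5,0,0,0,0,0,5],[-0.5,0,0,0,0,0,5],[-0.2,0,0,0,0,0,5],[0,0,0,0,0,0,5],[0,0,0,0,0,0,5]]'; python3 look.py 14 320 120 140 120 scene top
```

```text
time_s: 24.83
tcp_pos: [0.4616, 0.2764, 0.2189]
tcp_rot: [1.569, -0.003, -0.098]
force: [-1.4, 0.2, -0.2]
finger_gap: 0.0495
t 24.83 q [1.145 0.055 2.405 4.452 1.369 2.486] p [0.4616 0.2764 0.2189] F [-1.4  0.2 -0.2] gap 0.0495
[[ 0.995 -0.003 -0.098]
 [-0.098  0.002 -0.995]
 [ 0.003  1.     0.002]]
```

View pics/scene14.png

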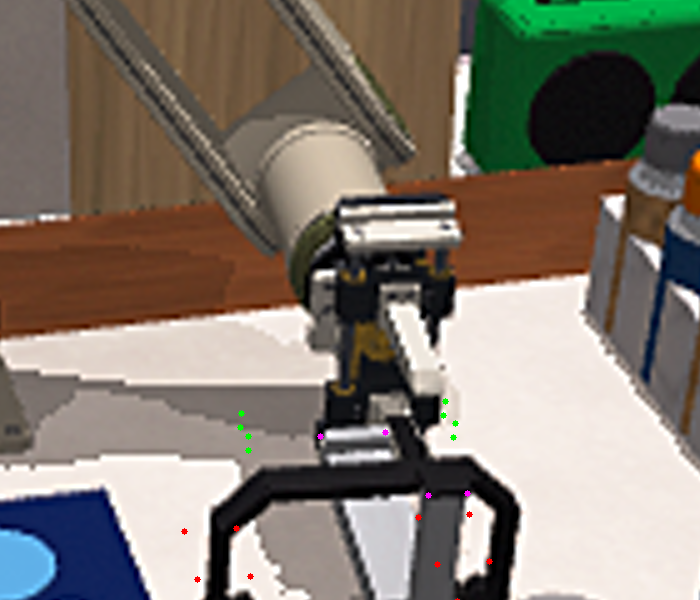

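View pics/top14.png

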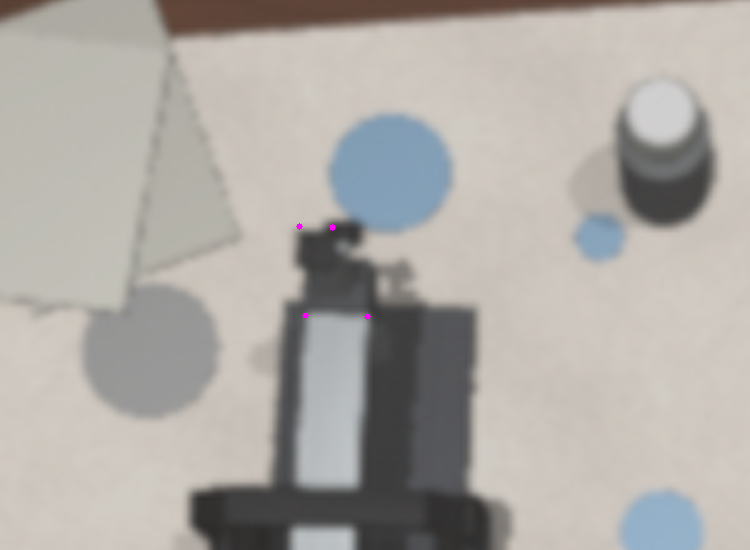

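```bash
python3 -m handwheel '[[0,0,0,0,0,0,5],[0,0,0,0,0,0,5],[0,0,0,0,0,0,5],[0,0,0,0,0,0,5],[0,0,0,0,0,0,5],[0,0,0,0,0,0,5]]'|egrep 'time|force'
python3 - <<'E'
from workcell import r
import cv2,numpy as np
a=r.camera("scene")["image"]; b=r.camera("scene")["image"]
b2=cv2.imread("pics/scene0.png"); print("max diff phones region",cv2.absdiff(a,b)[200:320,350:440].max(), "cans/pan diff", [cv2.absdiff(b,b2)[y:y+h,x:x+w].max() for x,y,w,h in((322,288,30,62),(460,205,28,55),(98,265,58,42))])
cv2.imwrite("pics/scene15.png",b[140:320,200:500].repeat(2,0).repeat(2,1))
E
```

```text
time_s: 25.43
force: [0.2, -0.5, 0.5]
max diff phones region 71 cans/pan diff [np.uint8(3), np.uint8(118), np.uint8(4)]
```

View pics/scene15.png

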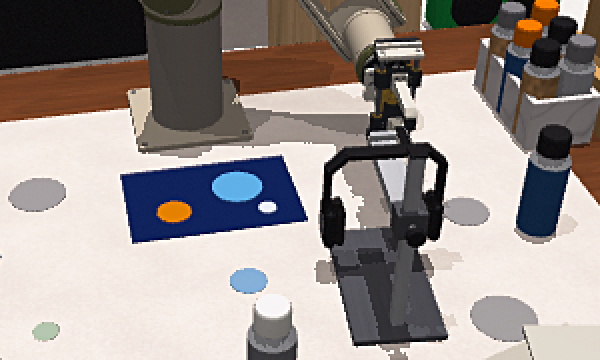

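The phones hang upright on the bar, cups either side of it. Two frames differ a little there, so I'll check for motion before handing in.

Run:
```python
from workcell import r
import cv2,numpy as np
F=[r.camera("scene")["image"].astype(int) for _ in range(6)]
b2=cv2.imread("pics/scene0.png").astype(int)
for f in F[1:]:
    d=np.abs(f-F[0]).max(2); print("phones",(d[205:270,355:425]>20).sum(),"arm",(d[100:200,360:430]>20).sum(),"static rack foot",(d[285:312,365:425]>20).sum())
d=np.abs(F[-1]-b2).max(2)[200:265,455:492]; ys,xs=np.where(d>30); print("can_left",len(ys),xs.min()+455,xs.max()+455,ys.min()+200,ys.max()+200)
```

```text
phones 0 arm 5 static rack foot 0
phones 0 arm 10 static rack foot 0
phones 0 arm 12 static rack foot 0
phones 0 arm 15 static rack foot 0
phones 0 arm 16 static rack foot 0
can_left 125 455 465 207 229
```

No phone pixel changes over 0.3 s. The can_left difference is background beside the can, where the arm's start shadow was. Handing in.

```bash
python3 -c "
from workcell import r
print(r.finish_job())"
```

```text
the job is handed in; nothing more can be done
None
```

The headphones are hanging on the rack's bar, upright, with one cup on each side, and I handed the job in at about 26 s. No verdict was reported.

**What I did:** I gripped the crown about 42 mm left of its centre and turned the headphones upright overhead, with the wrist flipped to stay inside its joint range. I then lowered the headband by touch and felt the bar at crown height 0.2195 m, so its top is about 0.2145 m. By eye I had estimated 0.213 m. I held the headband there at about 3–9 N, then let go and backed off about 6 cm along the bar.

**Last checks:**
- **Headphones:** no pixel on them changed over six frames (0.3 s). An earlier pair of frames had differed in that area, and I did not find out why.
- **Position:** from the arm's pose, the crown sat about −42 mm along the bar and within a few mm of its axis.
- **Robot:** the wrist force was near zero, and the fingertips were about 30 mm clear of the headband.
- **Bystanders:** the far can and the pan look unchanged from the start. Near the left can the only difference was background to its left, where I believe the arm's shadow lay at the start.
- **Disagreement:** the predicted crown sat 1–2 pixels (about 5 mm) from where the camera showed it. The bar was off the same way, so I took it as calibration error.

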